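# Post the broken glass slab through the scrap bin's sprung flap

### The arm

A 6-joint arm with a two-finger parallel gripper is mounted at the origin on the work surface. World frame = base frame: x ahead of the robot, y to its left, z up, the work surface at z = 0. Lengths are in m, angles in rad, forces in N, time in s.
With the tool pointing down it reaches from about 0.3 to 0.875 m from the base axis. Payload 4.2 kg.
Tool frame: the origin (TCP) lies at the very end of the fingers, on their centre line; the grasp point (between the pads) lies 19 mm behind it; y points along the fingers, z is the direction in which the jaws open and shut, and the axes are right-handed (so a half turn about y gives the same grasp; the last joint's range is limited). The gripper opens to 85 mm and grips with 20 to 120 N. Pads are 22 mm wide; open, the fingers measure 114 mm over their backs; the gripper's body (76 mm by 85 mm) begins 54 mm behind the grasp point. The pads swing forward as they close: fully open they stand 13 mm farther back than shut.
Start: joints at [1.156, 0.32, 1.565, -0, 1.257, -0.02], TCP at [0.221, 0.531, 0.208] pointing down, gripper open.
Joint ranges: [-3.11, 3.11], [-0.84, 2.01], [0.21, 2.61], [-1.34, 4.49], [0.05, 2.63], [-2.56, 2.56]. Speed limits (rad/s): [2.57, 2.57, 3.14, 3.14, 3.14, 3.14].

### API

Orientations are given as a unit quaternion [w, x, y, z].
In Python, from rig import state, snapshot, finish_job, masks_of, landmark_of gives the robot as it stands. The module is installed in compiled form; this text tells all that it offers.
- The arm moves only by the tool carry_out, never from a script. Its argument "commands" is a list that holds one entry, the list of rows, each a list of 7 numbers: the shift along the tool's x, y, z in units of 30 mm (1.0 is 30 mm), then the turn, a rotation vector about the tool's x, y, z in units of 8 degrees (1.0 is 8 degrees), then the closure, from 0 (fully open) to 1 (shut). A call has exactly 10 rows; each row shifts and turns the commanded pose from where the row before left it, along the tool's axes as they then stand; what a row does not reach is not made up. A row lasts 1/10 s, in which the tool goes at most 50 mm and 8.59 degrees, less where a joint would pass 70% of its speed; a pose out of reach is approached as far as the arm can. A call is refused whole if a number of a shift passes 1 or a number of a turn 1, either way. A call with a gripper value outside its range is refused whole. The fingers move at their own pace and stop on an object; the grip force is fixed at half the most. Time passes only in rows, so rows that do not move let the fingers close, or fill a call up. It gives the time, the measured TCP pose, the force and the opening at its end, in the units of the state.
- state(): the state, without advancing time (a new reading comes with each control period).
- snapshot(name): name is "scene" or "top" or "wrist"; returns a dict with "pixels" (400x640x3 uint8, red, green, blue), "vfov" (degrees; the focal length in pixels is half the picture's height over the tangent of half this angle, whatever the lens; pixels are square), "cx", "cy" (the principal point, pixels), "rvec" (rotation vector, rad) and "tvec" (3), from world to camera coordinates, as OpenCV has them. Camera axes: x right, y down, z forward; pixel columns grow to the right and rows downward; lengths in m; the calibration is good to about 2 mm. A picture is of the moment at which its call begins. There is no depth.
- finish_job(): hands the job in, once; it reports no verdict.
Trained networks look in a picture, given as the dict that the camera call returned (one of the last four; its "shot" number tells which), for a name from the list of things; names that differ only in an ending like _2 or _b are one class to them, and where a whole thing is asked for, a point or a joint stands for the part that bears it (a point fixed in the world has none). Each returns a list of dicts, best first, with "confidence" (0 to 1); they miss things now and then, are a little off and sometimes report something else, mostly with a low value. They report only what shows in the picture. A call takes as long as a camera call. They do not tell look-alikes from the thing itself.
- masks_of(picture, label): "pixels" (400x640 bool, what is visible of it).
- landmark_of(picture, label): "xyz" ([x, y, z] in m, in world coordinates, good to about 4 mm: a listed point, or the origin of a listed thing).
The state is a dict: "clock": time; "qpos": joint angles; "joint_velocities": joint speeds; "effort": joint torques, N m; "tcp_pos": TCP position; "tcp_rot": TCP orientation; "contact_force": force on the tool from outside, world axes, zero at the start; "moment": the same for the moment, N m; "width": finger opening in m.
Only numpy, scipy, OpenCV 4.12 (cv2) and the standard library are available. Lean on these libraries where they do the work, as an engineer would, in place of code of your own. Each camera call takes 0.05 s, during which the arm holds its last target.

### The job

One of the three glass slabs standing in the wooden rack has a broken-off corner: take it out and ease it edge-on into the sloping mouth of the grey scrap bin, pushing it past the sprung flap with the fingers, without ever jamming the glass hard against the mouth, until it is wholly inside and the flap has snapped shut behind it. Do not just drop or throw it in, and leave the two whole slabs standing in the rack and the other things on the bench where they are.

Things in the scene. Friction and masses are not known exactly. Their poses are not given: they have to be found in the camera images.
- scrap: The broken slab of pale green opaque glass, about 0.33 kg, 90 (x) x 14 (y) x 110 mm tall (z), standing in one of the rack's grooves. Origin: centre of its underside. The top corner on its +x side is missing: the break runs straight from x = 15, z = 110 mm to x = 45, z = 70 mm, so its top edge is only 60 mm long (x = -45 to +15 mm); the others' are 90 mm.
- scrap_center (a point): Point in the broken slab at half height (55 mm above its underside), mid width and thickness.
- good_a: A whole slab of the same glass, 90 x 14 x 110 mm (x, y, z), 0.35 kg, standing in the rack. Origin: centre of its underside. To be left alone.
- good_b: The other whole slab, the same as the first. To be left alone.
- rack: Wooden rack fixed to the bench, 112 (x) by 225 mm (y), 46 mm high; origin: centre of its underside. Three grooves 17.6 mm wide run along its x at y = -75, 0, +75 mm: floor 12 mm above the bench, side walls 8 mm thick, their tops at 46 mm; low end stops 20 mm high. Which slab stands in which groove varies.
- bin: Grey sheet-steel scrap bin fixed to the bench, 200 mm deep (x), 190 mm wide (y); its top slopes at 30 degrees, from 150 mm high at the front (-x) to 265 mm at the back. Walls and floor are 4 mm thick, the inside is empty. Origin: centre of its underside.
- mouth: The bin's sloping top plate (4 mm thick) with the mouth, an opening 97 mm long (its y) and 40 mm wide (its x). Origin: centre of the opening at the plate's outer face, about 199 mm above the bench. z axis: out of the bin, square to the plate (30 degrees from vertical); x axis: up the slope. Things go in along -z. A throat plate reaches 65 mm inward from the lower long side (x = -20 mm).
- flap (a joint): Angle of the steel flap in the mouth: 0 shut, grows as it swings inward, to 1.5 rad. Hinged along the mouth's upper long side (mouth x = +20 mm, 4 mm below the outer face). Spring: 0.14 Nm when shut, 0.20 Nm at 0.9 rad, so it takes about 5 to 15 N to push the slab in; the slab's own weight does not open it.
- flap_edge (a point): Middle of the flap's free edge, 38 mm from its hinge, at the mouth's lower side when shut. A slab let go half-way in stays pinched between this edge, then some 32 mm below the top plate, and the throat plate on the lower side, its tail standing out; it falls in only when its top edge is pushed about 35 mm below the mouth. Shut fingers fit through the mouth.
- mould: Bystander: round dark wooden mould, 84 mm across, 50 mm high, with a wooden handle to 140 mm. Origin: centre of the mould's underside.
- jar: Bystander: amber glass jar with steel cap, 64 mm across, 85 mm high. Origin: centre of its underside.
- dish: Bystander: white dish 110 mm across, 30 mm high. Origin: centre of its underside.
- puck: Bystander: dark steel disc 70 mm across, 22 mm thick, between bin and rack. Origin: centre of its underside.
- brush: Bystander: hand brush lying on the bench. Origin: its underside, near the middle.
- spanner: Bystander: steel spanner lying on the bench. Origin: its underside, near the middle.
Things that resemble listed ones, but are neither listed nor needed, are in the scene too. Leave any orange or yellow look-alike of the scrap alone.

How it is judged:
On the way:
1. the broken slab, pushed by the fingers, is entering the mouth with the flap swung in (contact force between the fingers and scrap above 0.5 N and value of joint flap above 0.3 rad and z of scrap_center in the frame of mouth below 0.045 m and distance between scrap_center and mouth below 0.08 m), for 0.2 s.
At the end, for the whole second after the job is handed in: The broken slab lies at rest wholly inside the bin (its centre within the bin's outline and less than 140 mm above the bench), the flap is shut (less than 0.06 rad), and the whole slabs still stand in the rack, within 20 mm of where they were and less than 0.25 rad from upright (x of scrap_center in the frame of bin between -0.1 and 0.1 m and y of scrap_center in the frame of bin between -0.095 and 0.095 m and height (world z) of scrap_center below 0.14 m and value of joint flap below 0.06 rad and linear speed of scrap below 0.05 m/s and distance of each of good_a, good_b from where it was at the start of the episode below 0.02 m and angle between each of good_a, good_b's own z axis and vertical below 0.25 rad); the robot touches nothing.
It fails at once if the glass is jammed against the bin's mouth with more than 45 N (contact force between scrap and mouth above 45 N).
It fails at once if a whole slab is moved by more than 30 mm (distance of any of good_a, good_b from where it was at the start of the episode above 0.03 m).
It fails at once if another loose thing on the bench is shoved by more than 40 mm (distance of any of mould, jar, dish, puck, brush, spanner from where it was at the start of the episode above 0.04 m).
It also fails if it takes over 54 s, if anything falls off the work surface, if the arm or the gripper's body presses on something with over 40 N, if the wrist force passes 120 N, or if a joint passes its speed limit or range.

## Working session

There is one attempt and no reset: what is moved stays moved. The work goes in short steps, Python scripts to look and compute and a tool call to move; the robot and the scene stay as the last step left them, time stands still between calls to the robot, and variables do not carry over. Pictures are saved under pics/ and viewed, and the job is handed in when it is done.

Besides the shell and the picture viewer there is one more tool, called after "Call:" as name([rows], argument=value, ...), one row to a line, values as JSON. carry_out: Moves the arm, as the interface text tells. Its arguments: {"type":"object","properties":{"commands":{"type":"array","items":{"type":"array","items":{"type":"array","items":{"type":"number"}}}}},"required":["commands"]}

```bash
mkdir -p pics; ls
python3 - <<'E'
from rig import state,snapshot,landmark_of
import cv2
s=state();print(s)
for n in("scene","top"):
    p=snapshot(n);cv2.imwrite(f"pics/{n}0.png",p["pixels"][:,:,::-1])
    print(n,p["vfov"],p["rvec"],p["tvec"],p["shot"])
    for l in ["scrap","scrap_center","good_a","rack","bin","mouth","flap_edge","puck","mould","jar","dish","brush","spanner"]:
        print(l,[( [round(float(v),3) for v in d["xyz"]],round(d["confidence"],2)) for d in landmark_of(p,l)])
E
```

```text
pics
{'clock': 0.0, 'qpos': array([ 1.15599143e+00,  3.20323570e-01,  1.56568956e+00,  2.10334611e-05,
        1.25738025e+00, -2.00213472e-02]), 'joint_velocities': array([-0.00083931, -0.00026576, -0.00158821, -0.00188858, -0.00061956,
        0.00061816]), 'effort': array([ 3.66433844e-03, -4.15515697e+01, -2.34166539e+01,  2.10495291e-04,
        8.05107993e-03, -5.49302172e-06]), 'tcp_pos': array([0.22094639, 0.53029731, 0.20756001]), 'tcp_rot': array([-0.6927549 ,  0.69399518, -0.13881886,  0.13853039]), 'contact_force': array([-0.4965479 , -0.19136796,  0.08182905]), 'moment': array([-0.01411172,  0.01953255, -0.04983845]), 'width': 0.08520417992917044}
scene 52.394047237903315 [ 2.01627007  1.771111   -0.48214662] [-0.07123903 -0.4201099   1.57887198] 1
scrap [([0.628, 0.01, 0.001], 0.71), ([0.376, 0.147, 0.002], 0.61), ([0.536, 0.127, 0.01], 0.58)]
scrap_center [([0.533, 0.123, 0.065], 0.86), ([0.375, 0.143, 0.059], 0.57), ([0.63, 0.007, 0.053], 0.57)]
good_a [([0.528, 0.204, 0.01], 0.93), ([0.519, 0.276, 0.014], 0.77)]
rack [([0.53, 0.207, 0.003], 0.92), ([0.802, 0.128, -0.
[... 502 characters left out ...]
scrap [([0.538, 0.129, 0.014], 0.81), ([0.628, 0.007, -0.002], 0.71), ([0.374, 0.143, -0.002], 0.58)]
scrap_center [([0.376, 0.143, 0.054], 0.71), ([0.802, -0.018, -0.005], 0.71)]
good_a [([0.517, 0.276, 0.008], 0.91), ([0.529, 0.203, 0.009], 0.54), ([0.365, -0.006, -0.001], 0.52)]
rack [([0.529, 0.198, 0.003], 0.82)]
bin [([0.802, -0.018, -0.007], 0.22)]
mouth [([0.595, -0.197, 0.197], 0.62)]
flap_edge []
puck []
mould [([0.362, -0.004, 0.001], 0.72), ([0.539, 0.128, 0.012], 0.17)]
jar [([0.801, -0.019, -0.004], 0.84)]
dish [([0.8, 0.134, -0.003], 0.71)]
brush [([0.4, 0.399, 0.003], 0.83)]
spanner [([0.419, -0.422, 0.001], 0.82), ([0.53, 0.202, 0.007], 0.53), ([0.593, -0.195, 0.198], 0.21)]
```

View pics/scene0.png

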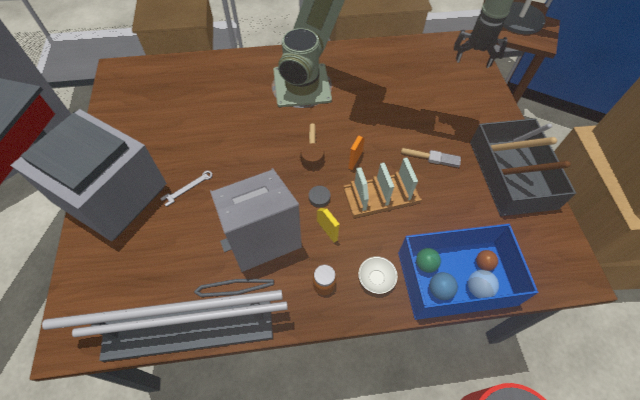

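View pics/top0.png

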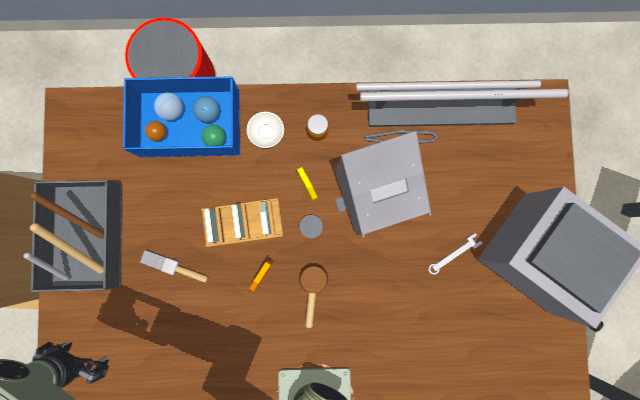

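```bash
cat > h.py <<'E'
import numpy as np,cv2
from scipy.spatial.transform import Rotation as R
from rig import *
def cam(p):
    f=200/np.tan(np.radians(p["vfov"]/2));K=np.array([[f,0,p["cx"]],[0,f,p["cy"]],[0,0,1.]])
    return K,np.array(p["rvec"],float),np.array(p["tvec"],float)
def proj(p,X):
    K,r,t=cam(p);return cv2.projectPoints(np.array(X,float).reshape(-1,1,3),r,t,K,None)[0].reshape(-1,2)
def unproj(p,uv,z):
    K,r,t=cam(p);M=cv2.Rodrigues(r)[0];c=-M.T@t
    out=[]
    for u,v in np.atleast_2d(uv):
        d=M.T@np.linalg.inv(K)@[u,v,1];out.append(c+d*(z-c[2])/d[2])
    return np.array(out)
def crop(p,name,x0,x1,y0,y1,k):
    im=p["pixels"][y0:y1,x0:x1,::-1];cv2.imwrite("pics/"+name,cv2.resize(im,None,fx=k,fy=k,interpolation=cv2.INTER_CUBIC))
E
python3 - <<'E'
from h import *
p=snapshot("top");crop(p,"t_rack.png",195,295,190,255,8);crop(p,"t_bin.png",325,445,125,240,5)
q=snapshot("scene");crop(q,"s_rack.png",335,435,150,220,8);crop(q,"s_bin.png",205,305,170,275,5)
for pic,l in((p,"rack"),(q,"rack")):
    m=masks_of(pic,l)[0]["pixels"].astype(np.uint8);c=max(cv2.findContours(m,0,1)[0],key=cv2.contourArea);print(cv2.minAreaRect(c))
E
```

```text
((242.32308959960938, 222.08465576171875), (39.93918228149414, 77.5217056274414), 82.87498474121094)
((381.4764709472656, 193.8941192626953), (34.491943359375, 72.56324005126953), 77.47119140625)
```

```bash
sleep 0; ls pics
```

```text
s_bin.png
s_rack.png
scene0.png
t_bin.png
t_rack.png
top0.png
```

View pics/t_rack.png

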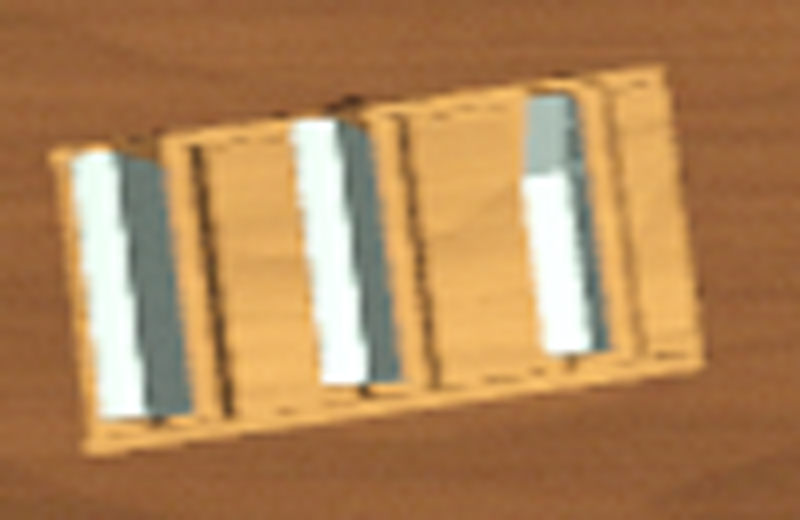

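View pics/s_rack.png

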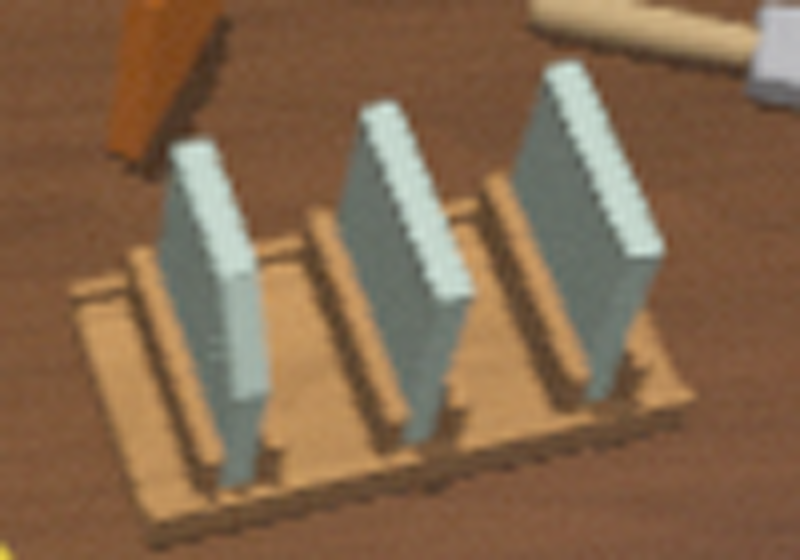

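View pics/t_bin.png

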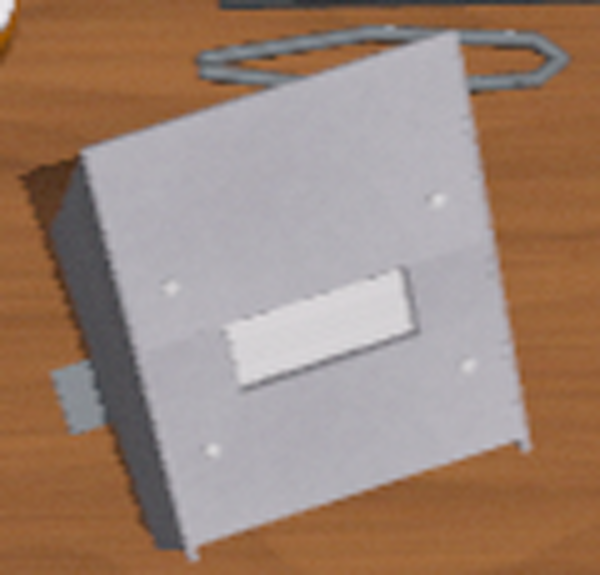

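View pics/s_bin.png

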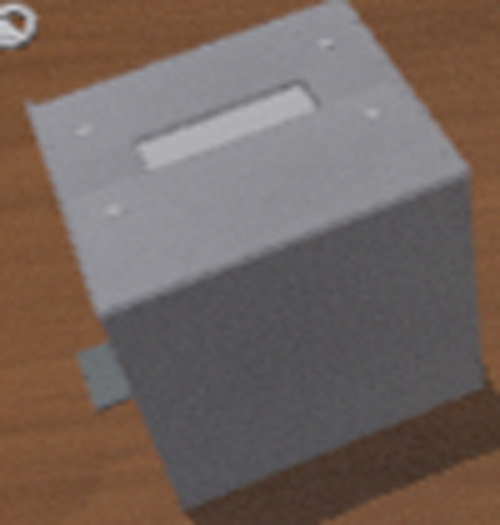

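```bash
cat > fit.py <<'E'
from h import *
from scipy.optimize import least_squares
p=snapshot("top");q=snapshot("scene")
T=lambda a:np.array(a,float)/8+[195,190]-.44;S=lambda a:np.array(a,float)/8+[335,150]-.44
def Rz(a):return np.array([[np.cos(a),-np.sin(a),0],[np.sin(a),np.cos(a),0],[0,0,1]])
# scrap: x,y,yaw,lean(about local x)
Xt=np.array([[-45,7,110],[-45,-7,110],[15,7,110],[15,-7,110]])/1e3
ut=T([(545,355),(590,352),(525,175),(572,172)])
Xs=np.array([[-45,-7,110],[-45,7,110],[15,-7,110],[15,7,110],[45,-7,70],[45,7,70]])/1e3
us=S([(172,150),(212,142),(218,275),(255,270),(232,395),(268,390)])
def f(v):
    M=Rz(v[2])@R.from_rotvec([v[3],0,0]).as_matrix();o=np.array([v[0],v[1],.012])
    return np.r_[(proj(p,Xt@M.T+o)-ut).ravel(),(proj(q,Xs@M.T+o)-us).ravel(),v[3]*3]
r=least_squares(f,[.535,.128,.1,0]);print("scrap",r.x.round(4),r.fun.round(1))
# rack base corners z=.012 top
Xr=np.array([[56,112.5,20],[56,-112.5,20],[-56,-112.5,20],[-56,112.5,20]])/1e3
ur=T([(55,150),(662,68),(704,367),(90,452)])
def g(v): return (proj(p,Xr@Rz(v[2]).T+[v[0],v[1],0])-ur).ravel()
r=least_squares(g,[.53,.2,.1]);print("rack",r.x.round(4),r.fun.round(1)); print("groove",Rz(r.x[2])@[0,-.075,0]+[r.x[0],r.x[1],0])
t30=np.tan(np.pi/6)
B=lambda a,o:np.array(a,float)/5+o-.4
Xp=np.array([[100,95,265],[100,-95,265],[-100,-95,150],[-100,95,150]])/1e3
c,s=np.cos(np.pi/6),np.sin(np.pi/6)
m=lambda x,y:[-.015+x*c,y,.199+x*s]
Xm=np.array([m(.02,.0485),m(.02,-.0485),m(-.02,-.0485),m(-.02,.0485)])
ub=B([(85,152),(458,33),(527,443),(192,550)],[325,125]);um=B([(222,327),(403,268),(415,328),(240,388)],[325,125])
vb=B([(468,172),(103,315),(28,103),(345,0)],[205,170]);vm=B([(318,108),(148,170),(135,145),(300,85)],[205,170])
def h(v):
    A=Rz(v[2]);o=[v[0],v[1],0]; P=np.r_[Xp,Xm+[v[3],v[4],0]]@A.T+o
    return np.r_[(proj(p,P)-np.r_[ub,um]).ravel(),(proj(q,P)-np.r_[vb,vm]).ravel()]
r=least_squares(h,[.6,-.19,.26,0,0],loss="soft_l1");print("bin",r.x.round(4),r.fun.round(1))
print("mouth",Rz(r.x[2])@[-.015+r.x[3],r.x[4],.199]+[r.x[0],r.x[1],0])
E
python3 fit.py
```

```text
scrap [0.5384 0.1308 0.0908 0.0413] [ 0.1 -0.6 -0.3 -0.8  0.4 -0.3 -0.3 -0.5  0.2 -1.  -0.3 -0.9 -0.1 -0.2
 -0.2 -0.6  0.   0.1  0.  -0.3  0.1]
rack [0.5286 0.2008 0.1172] [-0.2 -0.1  0.2 -0.3 -0.   0.2 -0.   0.2]
groove [0.53733931 0.12634592 0.        ]
bin [ 6.088e-01 -1.957e-01  2.926e-01  2.800e-03 -1.000e-04] [-0.4 -0.5 -0.3 -0.4 -0.  -1.2 -1.2 -0.4 -0.  -1.4  0.2 -1.4  0.5  0.4
 -0.4  0.  -0.2 -1.3 -1.6 -1.4 -0.2  0.3 -0.6 -1.6  0.6 -0.2 -0.3  0.3
 -0.5 -1.3  0.4 -1.7]
mouth [ 0.5970779  -0.19936428  0.199     ]
```

```bash
cat >> h.py <<'E'
def row(Rt,pt,N,verbose=True,Rc=None,pc=None):
    s=state()
    if Rc is None:
        w,x,y,z=s["tcp_rot"];Rc=R.from_quat([x,y,z,w]);pc=s["tcp_pos"]
    w=(Rc.inv()*Rt).as_rotvec()/N
    A=sum(R.from_rotvec(w*k).as_matrix() for k in range(N))
    sh=np.linalg.solve(A,Rc.inv().apply(np.array(pt)-pc))
    print("N",N,"shift",(sh/.03).round(3),"turn",(np.degrees(w)/8).round(3))
def tool(yaw,tilt=0):  # jaw z axis yaw; tilt leaning: y (fingers) = (sin tilt along yaw dir, -cos)
    d=np.array([np.cos(yaw),np.sin(yaw),0]);y=np.sin(tilt)*d-np.cos(tilt)*np.array([0,0,1.])
    z=np.cos(tilt)*d+np.sin(tilt)*np.array([0,0,1.]);x=np.cross(y,z)
    return R.from_matrix(np.c_[x,y,z])
def st():
    s=state();w,x,y,z=s["tcp_rot"];M=R.from_quat([x,y,z,w]).as_matrix()
    print("t",round(s["clock"],2),"p",s["tcp_pos"].round(4),"y",M[:,1].round(3),"z",M[:,2].round(3),"q",s["qpos"].round(2),"F",s["contact_force"].round(1),"w",round(s["width"],4))
E
python3 - <<'E'
from h import *
st();row(tool(1.571+.1),[.538,.130,.27],20)
E
```

```text
t 1.7 p [0.2212 0.5308 0.2084] y [ 0.  0. -1.] z [0.385 0.923 0.   ] q [ 1.16  0.32  1.56 -0.    1.26 -0.02] F [-0.   0.4 -0.2] w 0.0855
N 20 shift [ 0.634 -0.103 -0.581] turn [-0.    -0.177  0.   ]
```

Call:
carry_out([
  [[0.63,-0.1,-0.58,0,-0.18,0,0],[0.63,-0.1,-0.58,0,-0.18,0,0],[0.63,-0.1,-0.58,0,-0.18,0,0],[0.63,-0.1,-0.58,0,-0.18,0,0],[0.63,-0.1,-0.58,0,-0.18,0,0],[0.63,-0.1,-0.58,0,-0.18,0,0],[0.63,-0.1,-0.58,0,-0.18,0,0],[0.63,-0.1,-0.58,0,-0.18,0,0],[0.63,-0.1,-0.58,0,-0.18,0,0],[0.63,-0.1,-0.58,0,-0.18,0,0]],
])

```text
clock: 2.7
tcp_pos: [0.3544, 0.3107, 0.2387]
tcp_rot: [0.705, -0.705, 0.05, -0.05]
contact_force: [0.1, 0.5, -0.3]
width: 0.0851
```

Call:
carry_out([
  [[0.63,-0.1,-0.58,0,-0.18,0,0.4],[0.63,-0.1,-0.58,0,-0.18,0,0.4],[0.63,-0.1,-0.58,0,-0.18,0,0.4],[0.63,-0.1,-0.58,0,-0.18,0,0.4],[0.63,-0.1,-0.58,0,-0.18,0,0.4],[0.63,-0.1,-0.58,0,-0.18,0,0.4],[0.63,-0.1,-0.58,0,-0.18,0,0.4],[0.63,-0.1,-0.58,0,-0.18,0,0.4],[0.63,-0.1,-0.58,0,-0.18,0,0.4],[0.63,-0.1,-0.58,0,-0.18,0,0.4]],
])

```text
clock: 3.7
tcp_pos: [0.5379, 0.1316, 0.2686]
tcp_rot: [0.706, -0.706, -0.038, 0.038]
contact_force: [0.5, -0.4, -1.1]
width: 0.0515
```

Run:
```python
from h import *
st()
p=snapshot("wrist");cv2.imwrite("pics/w1.png",p["pixels"][:,:,::-1]);K,r,t=cam(p);M=cv2.Rodrigues(r)[0];print(p["vfov"],"campos",-M.T@t,"fwd",M[2])
print(landmark_of(p,"scrap"));print(landmark_of(p,"good_a"))
st()
```

```text
t 3.7 p [0.5379 0.1316 0.2686] y [ 0.  0. -1.] z [-0.108  0.994  0.   ] q [ 0.22  0.25  1.51  0.    1.38 -1.46] F [ 0.5 -0.4 -1.1] w 0.0515
67.98365109594921 campos [0.45447662 0.12151007 0.43437353] fwd [ 0.32843826  0.03500581 -0.94387653]
[{'xyz': [0.6332, 0.0115, -0.0009], 'confidence': 0.93}, {'xyz': [0.5347, 0.1302, 0.0109], 'confidence': 0.83}, {'xyz': [0.3718, 0.1446, -0.0021], 'confidence': 0.78}]
[{'xyz': [0.5251, 0.2023, 0.0126], 'confidence': 0.83}, {'xyz': [0.5132, 0.2771, 0.0128], 'confidence': 0.58}]
t 3.85 p [0.5379 0.1318 0.2682] y [-0.  0. -1.] z [-0.105  0.994  0.   ] q [ 0.22  0.25  1.51  0.    1.38 -1.46] F [0.7 1.2 0.9] w 0.0515
```

View pics/w1.png

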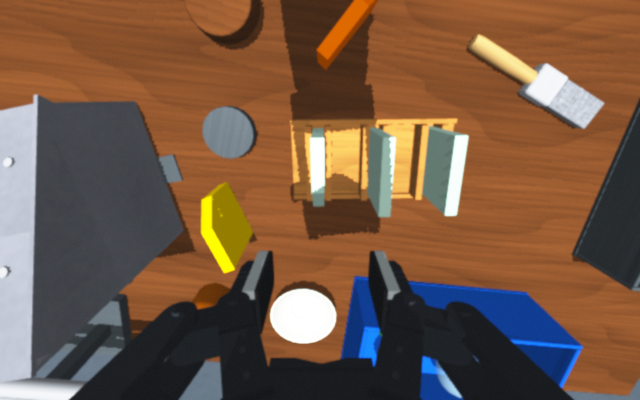

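Run:
```python
from h import *
p=snapshot("wrist");crop(p,"w1c.png",285,365,110,215,7)
```

```text
(no output)
```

View pics/w1c.png

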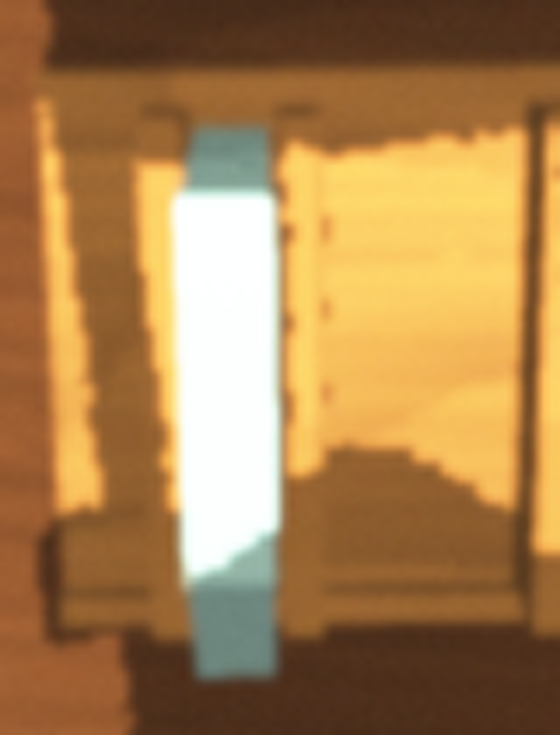

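Run:
```python
from h import *
p=snapshot("wrist")
f=lambda a:np.array(a,float)/7+[285,110]-.43
A=unproj(p,f([(173,190),(277,190),(180,575),(279,585)]),.122);B=unproj(p,f([(195,680),(275,680)]),.082);C=unproj(p,f([(190,128),(268,128)]),.03)
print(A.round(4));print(B.round(4),C.round(4))
d=A[2:].mean(0)-A[:2].mean(0);print(d,np.linalg.norm(d),np.arctan2(d[1],d[0]));d=B.mean(0)-A[:2].mean(0);print(d,np.arctan2(d[1],d[0]))
```

```text
[[0.4929 0.1145 0.122 ]
 [0.4913 0.1298 0.122 ]
 [0.5522 0.1211 0.122 ]
 [0.5522 0.1368 0.122 ]]
[[0.5843 0.1255 0.082 ]
 [0.5828 0.1399 0.082 ]] [[0.4926 0.1143 0.03  ]
 [0.491  0.129  0.03  ]]
[ 6.00848137e-02  6.82625127e-03 -2.77555756e-17] 0.060471336582061753 0.11312520992802391
[ 0.09143829  0.01058077 -0.04      ] 0.11520250755190005
```

Run:
```python
from h import *
st();row(tool(1.571+.115),[.536,.1272,.096],10)
```

```text
t 3.95 p [0.5366 0.1327 0.2682] y [-0.001  0.    -1.   ] z [-0.107  0.994  0.   ] q [ 0.22  0.25  1.51  0.    1.38 -1.46] F [ 0.7  0.1 -0.6] w 0.0514
N 10 shift [-0.004  0.574 -0.018] turn [-0.    -0.005 -0.001]
```

Call:
carry_out([
  [[-0.02,0.57,-0.15,0,-0.05,0,0.4],[0,0.57,0,0,0,0,0.4],[0,0.57,0,0,0,0,0.4],[0,0.57,0,0,0,0,0.4],[0,0.57,0,0,0,0,0.4],[0,0.57,0,0,0,0,0.4],[0,0.57,0,0,0,0,0.4],[0,0.57,0,0,0,0,0.4],[0,0.57,0,0,0,0,0.4],[0,0.57,0,0,0,0,0.4]],
])

```text
clock: 4.95
tcp_pos: [0.5361, 0.1289, 0.097]
tcp_rot: [0.706, -0.706, -0.041, 0.041]
contact_force: [0.1, 0.6, -0.7]
width: 0.0512
```

Run:
```python
from h import *
st()
p=snapshot("wrist");cv2.imwrite("pics/w2.png",p["pixels"][:,:,::-1])
```

```text
t 4.95 p [0.5361 0.1289 0.097 ] y [-0.  0. -1.] z [-0.116  0.993  0.   ] q [ 0.21  0.38  1.78  0.    0.98 -1.47] F [ 0.1  0.6 -0.7] w 0.0512
```

View pics/w2.png

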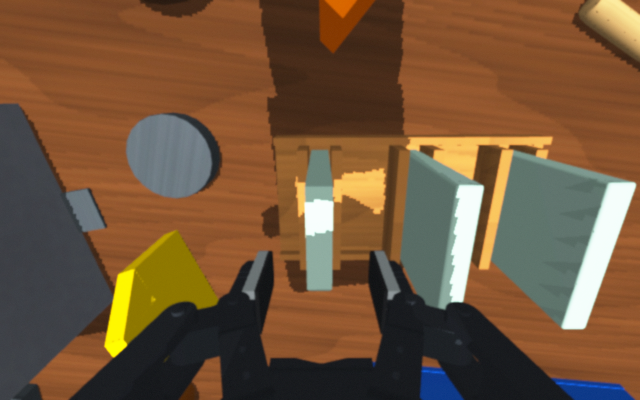

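Call:
carry_out([
  [[0,0,-0.02,0,0,0,1],[0,0,0,0,0,0,1],[0,0,0,0,0,0,1],[0,0,0,0,0,0,1],[0,0,0,0,0,0,1],[0,0,0,0,0,0,1],[0,0,0,0,0,0,1],[0,0,0,0,0,0,1],[0,-0.1,0,0,0,0,1],[0,-0.2,0,0,0,0,1]],
])

```text
clock: 6.0
tcp_pos: [0.537, 0.1273, 0.1068]
tcp_rot: [0.706, -0.706, -0.041, 0.041]
contact_force: [-0.5, 0.5, 0.1]
width: -0.0002
```

Call:
carry_out([
  [[0,-0.4,0,0,0,0,1],[0,-0.7,0,0,0,0,1],[0,-0.8,0,0,0,0,1],[0,-0.8,0,0,0,0,1],[0,-0.8,0,0,0,0,1],[0,-0.8,0,0,0,0,1],[0,-0.8,0,0,0,0,1],[0,-0.8,0,0,0,0,1],[0,-0.7,0,0,0,0,1],[0,-0.4,0,0,0,0,1]],
])

```text
clock: 7.0
tcp_pos: [0.5375, 0.1274, 0.3193]
tcp_rot: [0.706, -0.706, -0.042, 0.039]
contact_force: [-0.1, -1.2, -0.6]
width: -0.0001
```

Run:
```python
from h import *
st()
p=snapshot("scene");crop(p,"s2.png",200,480,60,270,2.8)
p=snapshot("wrist");cv2.imwrite("pics/w3.png",p["pixels"][:,:,::-1])
```

```text
t 7.0 p [0.5375 0.1274 0.3193] y [ 0.004  0.001 -1.   ] z [-0.115  0.993  0.   ] q [ 0.21  0.23  1.41  0.    1.49 -1.47] F [-0.1 -1.2 -0.6] w -0.0001
```

View pics/s2.png

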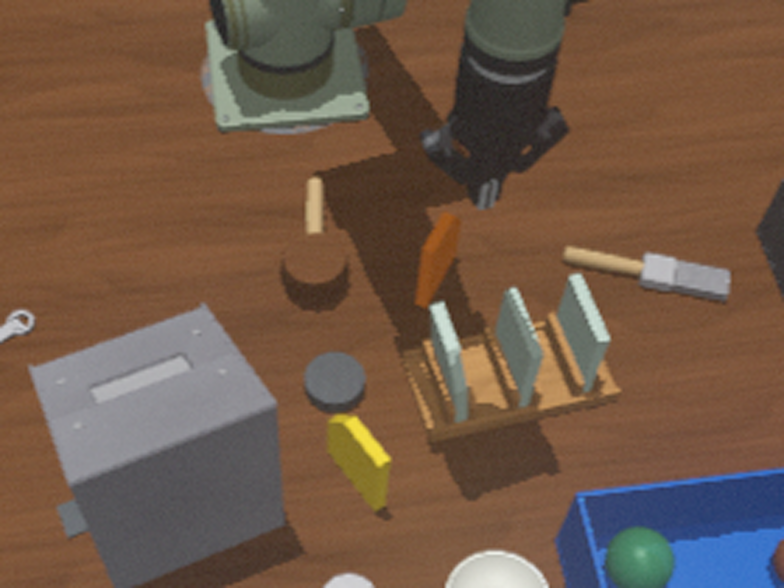

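View pics/w3.png

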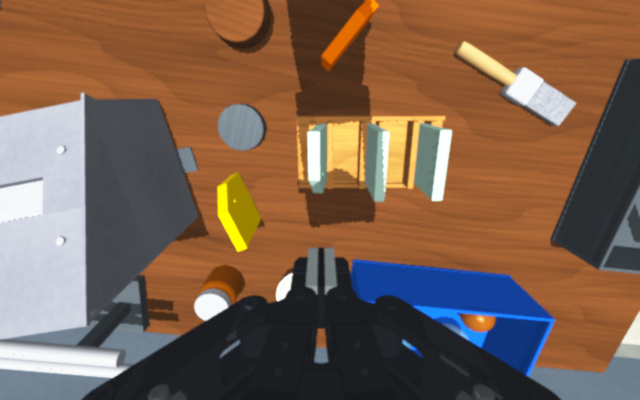

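Run:
```python
from h import *
s=state();w,x,y,z=s["tcp_rot"];M=R.from_quat([x,y,z,w])
t=s["tcp_pos"]
for n in("scene","wrist","top"):
    p=snapshot(n)
    P=[t+M.apply([0,d,0]) for d in(0,-.019,-.073,.03)]
    uv=proj(p,P);print(n,uv.round(1).tolist())
    im=p["pixels"][:,:,::-1].copy()
    k=4;u0,v0=np.clip(uv[0].astype(int)-[70,50],0,[500,300]);c=cv2.resize(im[v0:v0+130,u0:u0+140],None,fx=k,fy=k)
    for i,a in enumerate(uv):cv2.circle(c,tuple(int(v) for v in (a-[u0,v0]+.5)*k),3,[(0,0,255),(0,255,0),(255,0,0),(255,0,255)][i],-1)
    cv2.imwrite(f"pics/chk_{n}.png",c)
```

```text
scene [[370.7, 136.7], [371.6, 131.9], [374.2, 117.4], [369.4, 144.0]]
wrist [[322.8, 242.8], [323.0, 258.6], [323.9, 330.3], [322.6, 223.5]]
top [[254.0, 213.1], [252.9, 212.7], [249.6, 211.5], [255.6, 213.7]]
```

View pics/chk_scene.png

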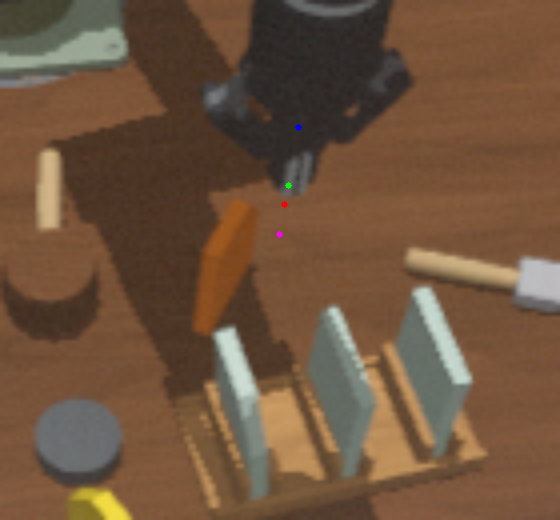

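View pics/chk_wrist.png

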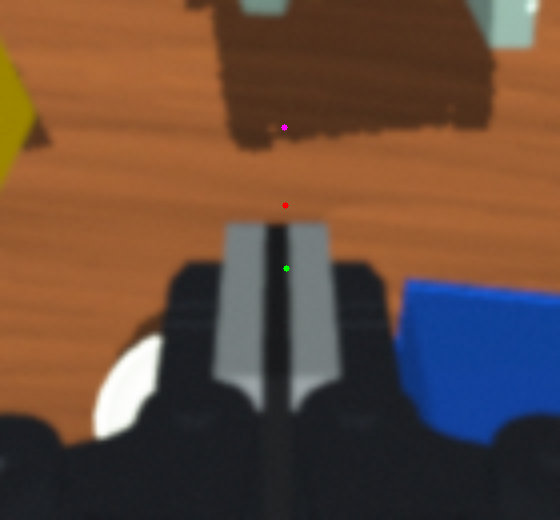

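View pics/chk_top.png

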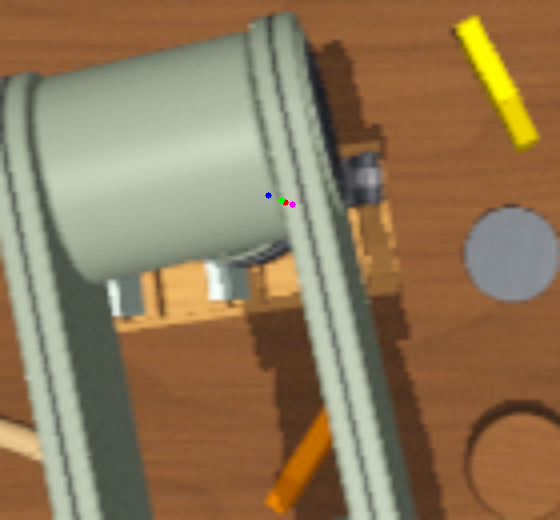

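Run:
```python
from h import *
p=snapshot("wrist");crop(p,"w3c.png",280,370,105,205,7);crop(p,"w3f.png",260,390,235,330,5)
st()
```

```text
t 7.3 p [0.5365 0.1272 0.3151] y [-0.003 -0.001 -1.   ] z [-0.115  0.993 -0.   ] q [ 0.21  0.24  1.42  0.    1.49 -1.47] F [ 0.5  0.2 -1.6] w -0.0
```

View pics/w3c.png

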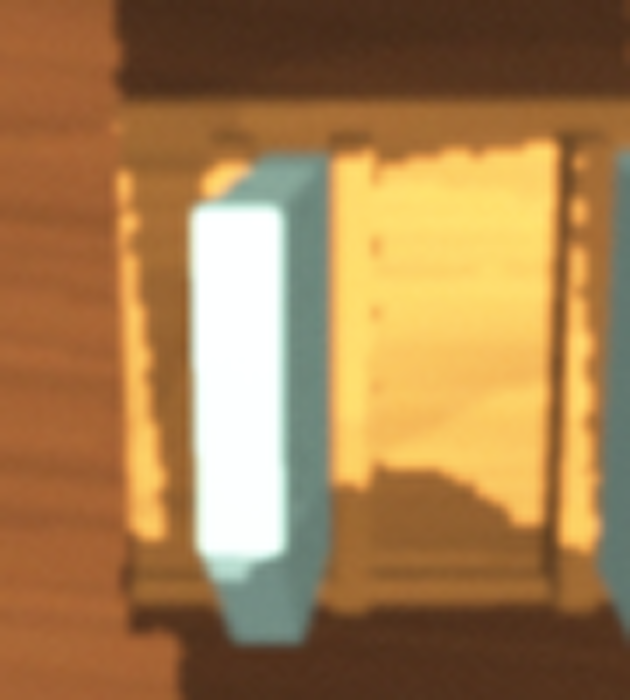

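Run:
```python
import cv2
a=cv2.imread("pics/w2.png")[130:330,230:420];cv2.imwrite("pics/w2c.png",cv2.resize(a,None,fx=3,fy=3,interpolation=cv2.INTER_CUBIC))
```

```text
(no output)
```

View pics/w2c.png

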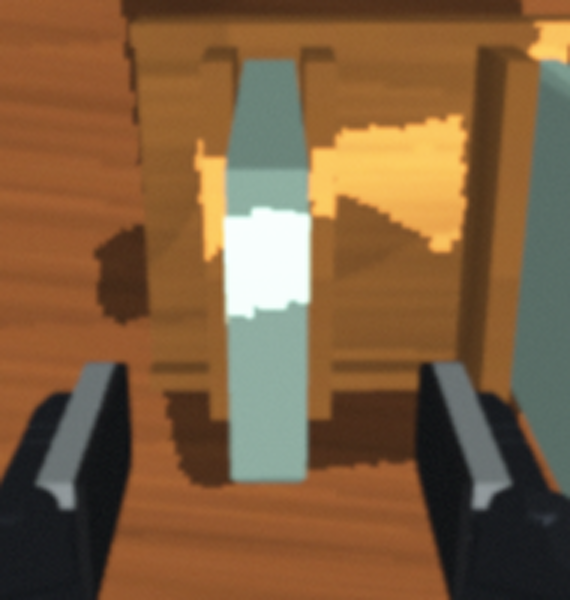

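Run:
```python
from h import *
st()
p=snapshot("wrist");q=snapshot("scene");crop(q,"s3.png",345,405,95,155,10);crop(p,"w3f.png",290,350,235,295,10)
st()
print(proj(p,state()["tcp_pos"]),proj(q,state()["tcp_pos"]))
```

```text
t 7.3 p [0.5365 0.1272 0.3151] y [-0.003 -0.001 -1.   ] z [-0.115  0.993 -0.   ] q [ 0.21  0.24  1.42  0.    1.49 -1.47] F [ 0.5  0.2 -1.6] w -0.0
t 7.4 p [0.5366 0.1272 0.3152] y [-0.002 -0.    -1.   ] z [-0.115  0.993 -0.   ] q [ 0.21  0.24  1.42  0.    1.49 -1.47] F [-0.5  0.  -0.2] w 0.0002
[[322.74898702 241.01854039]] [[370.3762633  137.23394369]]
```

View pics/s3.png

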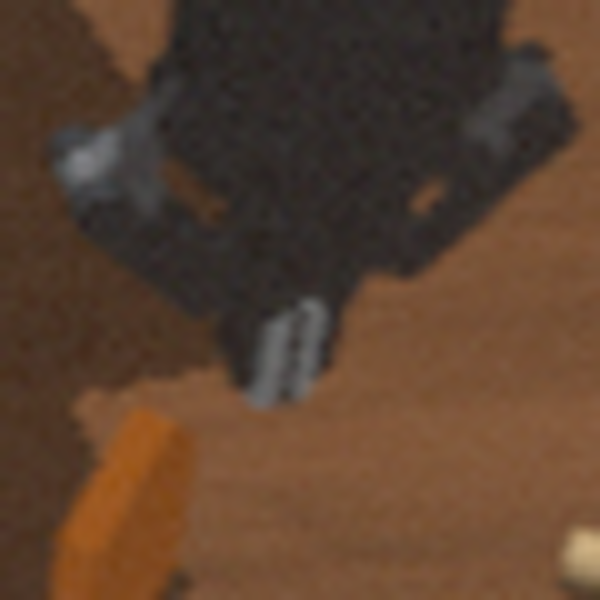

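View pics/w3f.png

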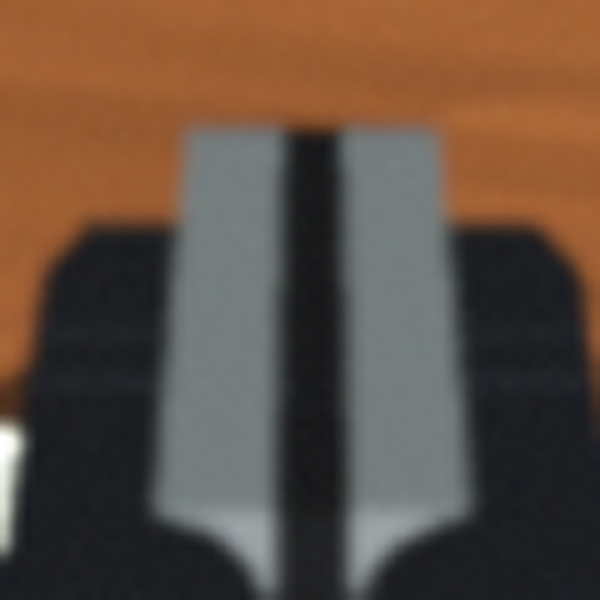

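Run:
```python
from h import *
p=snapshot("wrist")
f=lambda a:np.array(a,float)/7+[280,105]-.43
print(unproj(p,f([(190,207),(285,207),(200,555),(285,555)]),.122).round(4))
print(unproj(p,f([(240,640),(300,640)]),.03).round(4),unproj(p,f([(260,155),(328,155)]),.03).round(4))
row(tool(1.571+.115),[.536,.125,.135],10)
```

```text
[[0.4957 0.1043 0.122 ]
 [0.4939 0.1204 0.122 ]
 [0.5565 0.1121 0.122 ]
 [0.5548 0.1273 0.122 ]]
[[0.6019 0.1221 0.03  ]
 [0.6003 0.1357 0.03  ]] [[0.494  0.1148 0.03  ]
 [0.4924 0.1291 0.03  ]]
N 10 shift [-0.003  0.601 -0.007] turn [ 0.    -0.    -0.001]
```

Call:
carry_out([
  [[0.05,0.4,-0.28,0,0,0,0.4],[0,0.9,0,0,0,0,0.4],[0,0.9,0,0,0,0,0.4],[0,0.9,0,0,0,0,0.4],[0,0.9,0,0,0,0,0.4],[0,0.9,0,0,0,0,0.4],[0,0.9,0,0,0,0,0.4],[0,0.9,0,0,0,0,0.4],[0,0.8,0,0,0,0,0.4],[0,0.4,0,0,0,0,0.4]],
])

```text
clock: 8.45
tcp_pos: [0.5376, 0.1182, 0.0764]
tcp_rot: [-0.706, 0.706, 0.039, -0.042]
contact_force: [-0.0, 0.3, 0.4]
width: 0.0514
```

Call:
carry_out([
  [[0,0,0,0,0,0,1],[0,0,0,0,0,0,1],[0,0,0,0,0,0,1],[0,0,0,0,0,0,1],[0,0,0,0,0,0,1],[0,0,0,0,0,0,1],[0,0,0,0,0,0,1],[0,0,0,0,0,0,1],[0,0,0,0,0,0,1],[0,0,0,0,0,0,1]],
])

```text
clock: 9.45
tcp_pos: [0.5402, 0.1209, 0.0806]
tcp_rot: [0.707, -0.705, -0.041, 0.039]
contact_force: [-0.1, 4.6, -1.4]
width: 0.0128
```

Run:
```python
from h import *
st()
p=snapshot("wrist");cv2.imwrite("pics/w4.png",p["pixels"][:,:,::-1])
```

```text
t 9.45 p [0.5402 0.1209 0.0806] y [ 0.002  0.003 -1.   ] z [-0.114  0.993  0.003] q [ 0.2   0.4   1.8   0.    0.94 -1.49] F [-0.1  4.6 -1.4] w 0.0128
```

View pics/w4.png

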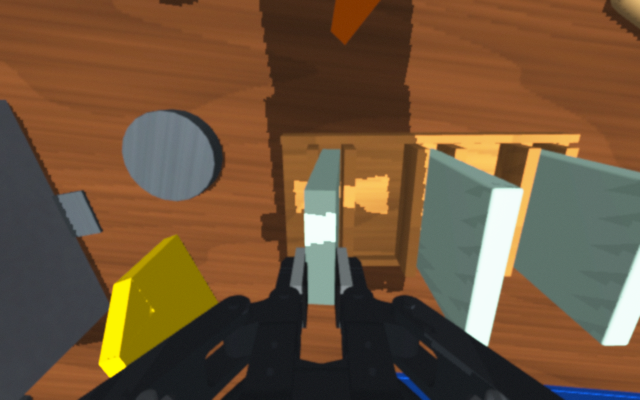

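Call:
carry_out([
  [[0,-0.1,0.05,0,0,0,1],[0,-0.2,0.05,0,0,0,1],[0,-0.4,0,0,0,0,1],[0,-0.6,0,0,0,0,1],[0,-0.8,0,0,0,0,1],[0,-0.9,0,0,0,0,1],[0,-0.9,0,0,0,0,1],[0,-0.9,0,0,0,0,1],[0,-0.9,0,0,0,0,1],[0,-0.9,0,0,0,0,1]],
])

```text
clock: 10.5
tcp_pos: [0.539, 0.1209, 0.2798]
tcp_rot: [-0.705, 0.707, 0.041, -0.04]
contact_force: [0.6, -0.1, -2.9]
width: 0.0126
```

Run:
```python
from h import *
st()
p=snapshot("wrist");cv2.imwrite("pics/w5.png",p["pixels"][:,:,::-1])
q=snapshot("scene");crop(q,"s5.png",280,460,60,240,4)
st()
```

```text
t 10.5 p [0.539  0.1209 0.2798] y [ 0.002 -0.002 -1.   ] z [-0.114  0.993 -0.002] q [ 0.2   0.25  1.49 -0.    1.41 -1.48] F [ 0.6 -0.1 -2.9] w 0.0126
t 10.6 p [0.5413 0.1216 0.2825] y [ 0.01  0.   -1.  ] z [-0.114  0.993 -0.001] q [ 0.2   0.24  1.48 -0.    1.4  -1.48] F [ 0.7  0.4 -2.9] w 0.0126
```

View pics/w5.png

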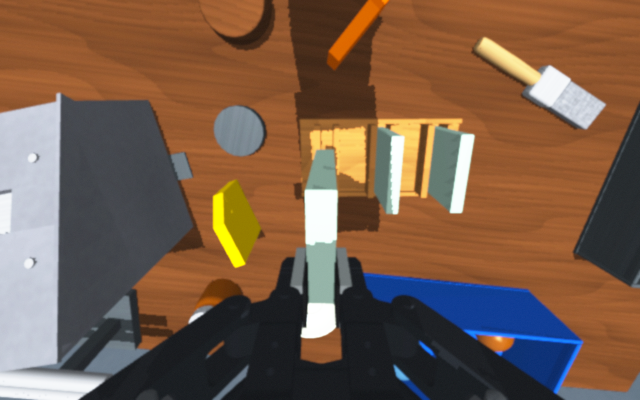

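View pics/s5.png

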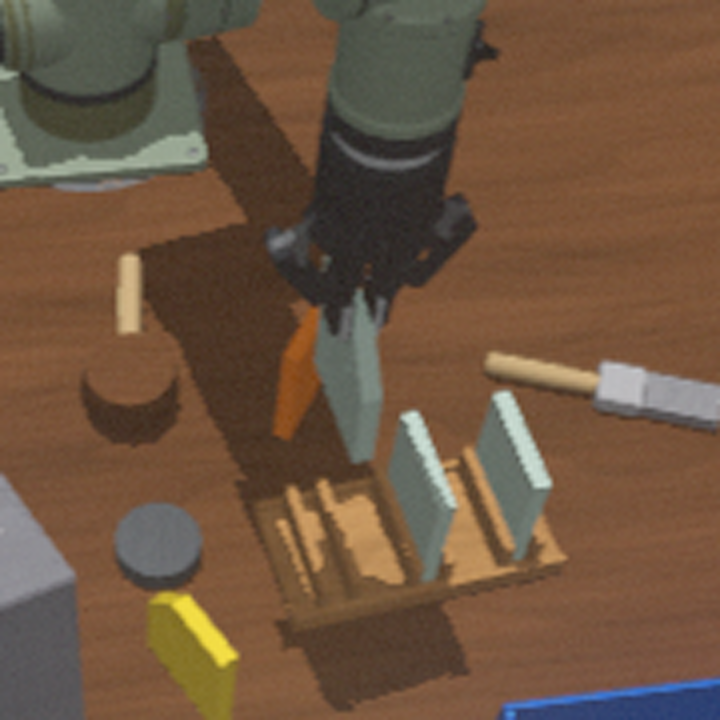

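Run:
```python
import cv2
a=cv2.imread("pics/w5.png")[140:340,280:360];cv2.imwrite("pics/w5c.png",cv2.resize(a[:100],None,fx=8,fy=7,interpolation=cv2.INTER_CUBIC));cv2.imwrite("pics/w5d.png",cv2.resize(a[95:],None,fx=7,fy=7,interpolation=cv2.INTER_CUBIC)[:600])
```

```text
(no output)
```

View pics/w5c.png

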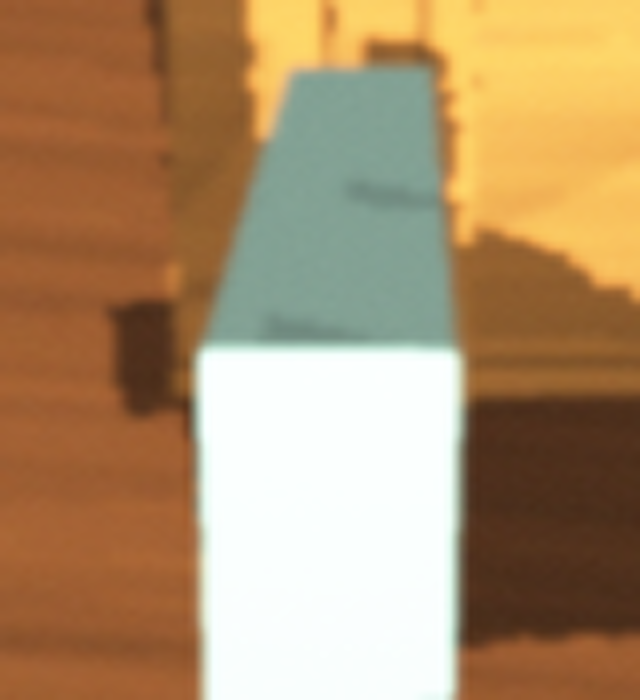

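View pics/w5d.png

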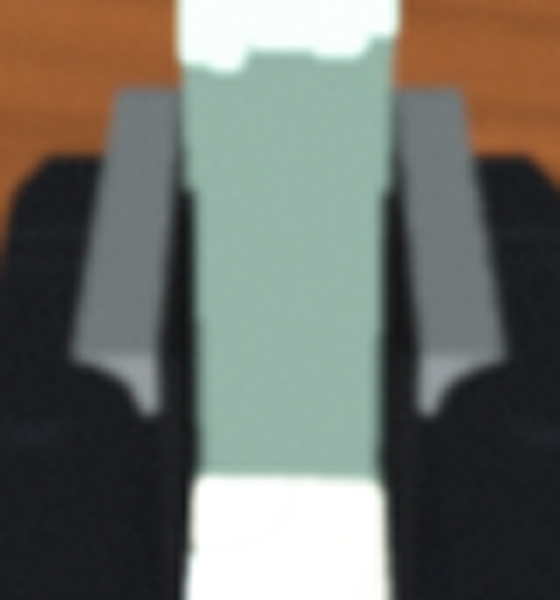

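```bash
cat > slab.py <<'E'
from h import *
from scipy.optimize import least_squares
def Rc():
    s=state();w,x,y,z=s["tcp_rot"];return R.from_quat([x,y,z,w]).as_matrix(),s["tcp_pos"]
B0=np.array([[1,0,0],[0,0,-1],[0,1,0.]])
C=np.array([[-45,y,z] for z in(0,110) for y in(-7,7)]+[[15,-7,110],[15,7,110]])/1e3
def place(v): return R.from_rotvec(v[3:]).as_matrix()@B0,v[:3]
def fit(p,px,M,t):
    def f(v):
        A,o=place(v);X=(C@A.T+o)@M.T+t
        return np.r_[(proj(p,X)-px).ravel(),v[3:]*2,v[2]*300]
    r=least_squares(f,[0,.08,0,0,0,0]);print("offs",r.x[:3].round(4),"rot",r.x[3:].round(3),"res",r.fun.round(1));return r.x
E
python3 - <<'E'
from slab import *
M,t=Rc();st()
p=snapshot("wrist");st()
px=np.array([[316.5,150],[334,150],[304.6,189.7],[337.6,189.7],[308.6,303],[334.6,303]])
v=fit(p,px,M,t);np.save("v.npy",v)
im=p["pixels"][:,:,::-1].copy();c=cv2.resize(im[140:320,280:360],None,fx=5,fy=5)[:,:]
A,o=place(v)
for C_,col in((C,(0,0,255)),):
    for u in proj(p,(C_@A.T+o)@M.T+t):cv2.circle(c,tuple(int(a) for a in (u-[280,140]+.5)*5),3,col,-1)
for u in px: cv2.circle(c,tuple(int(a) for a in (u-[280,140]+.5)*5),3,(255,0,0),1)
cv2.imwrite("pics/f5.png",cv2.resize(c,None,fx=.66,fy=.66))
E
```

```text
t 10.6 p [0.5413 0.1216 0.2825] y [ 0.01  0.   -1.  ] z [-0.114  0.993 -0.001] q [ 0.2   0.24  1.48 -0.    1.4  -1.48] F [ 0.7  0.4 -2.9] w 0.0126
t 10.65 p [0.5401 0.1215 0.2797] y [ 0.005 -0.    -1.   ] z [-0.114  0.993 -0.001] q [ 0.2   0.25  1.49 -0.    1.4  -1.48] F [-0.5 -0.4 -3.9] w 0.0129
offs [0.0003 0.0694 0.0024] rot [ 0.029 -0.004 -0.007] res [-0.2 -0.  -0.  -0.   0.7 -0.1 -0.7  0.1 -0.8 -0.2  0.8  0.2  0.1 -0.
 -0.   0.7]
```

View pics/f5.png

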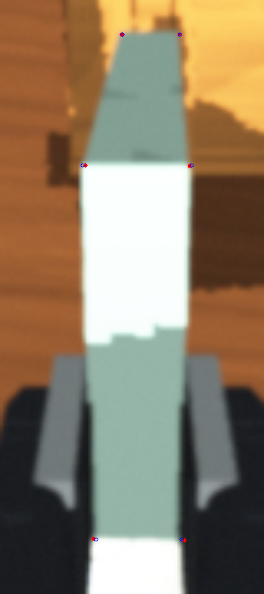

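Run:
```python
from h import *
st();psi=.285
T=tool(psi,np.pi/6);M=T.as_matrix();print(M)
row(T,np.array([.597,-.199,.199])-M[:,1]*.17,20)
```

```text
t 10.65 p [0.5401 0.1215 0.2797] y [ 0.005 -0.    -1.   ] z [-0.114  0.993 -0.001] q [ 0.2   0.25  1.49 -0.    1.4  -1.48] F [-0.5 -0.4 -3.9] w 0.0129
[[ 0.28115745  0.47983083  0.83109137]
 [-0.95966165  0.14057873  0.2434895 ]
 [ 0.         -0.8660254   0.5       ]]
N 20 shift [ 0.301 -0.227 -0.52 ] turn [ 0.155  0.489 -0.129]
```

Run:
```python
from h import *
s=state();w,x,y,z=s["tcp_rot"];Q=R.from_quat([x,y,z,w]);p=s["tcp_pos"].copy()
for i in range(20):
    p=p+Q.apply(np.array([.3,-.23,-.52])*.03);Q=Q*R.from_rotvec(np.radians(8)*np.array([.155,.49,-.13]))
    if i%3==1:print(i,p.round(3),"bottoms",(p+Q.apply([.045,.069,0])).round(3),(p+Q.apply([-.045,.069,0])).round(3))
```

```text
1 [0.56  0.092 0.293] bottoms [0.608 0.094 0.226] [0.518 0.096 0.223]
4 [0.582 0.041 0.312] bottoms [0.632 0.038 0.247] [0.545 0.059 0.24 ]
7 [ 0.592 -0.013  0.328] bottoms [ 0.644 -0.023  0.265] [0.563 0.016 0.256]
10 [ 0.589 -0.07   0.34 ] bottoms [ 0.642 -0.085  0.278] [ 0.571 -0.031  0.27 ]
13 [ 0.575 -0.125  0.347] bottoms [ 0.627 -0.147  0.287] [ 0.569 -0.079  0.279]
16 [ 0.55  -0.177  0.35 ] bottoms [ 0.599 -0.205  0.29 ] [ 0.557 -0.126  0.286]
19 [ 0.514 -0.223  0.347] bottoms [ 0.56  -0.256  0.288] [ 0.535 -0.17   0.288]
```

Clear of the bin (top edge ≤ 265 mm at the back).

Call:
carry_out([
  [[0.3,-0.23,-0.52,0.155,0.49,-0.13,1],[0.3,-0.23,-0.52,0.155,0.49,-0.13,1],[0.3,-0.23,-0.52,0.155,0.49,-0.13,1],[0.3,-0.23,-0.52,0.155,0.49,-0.13,1],[0.3,-0.23,-0.52,0.155,0.49,-0.13,1],[0.3,-0.23,-0.52,0.155,0.49,-0.13,1],[0.3,-0.23,-0.52,0.155,0.49,-0.13,1],[0.3,-0.23,-0.52,0.155,0.49,-0.13,1],[0.3,-0.23,-0.52,0.155,0.49,-0.13,1],[0.3,-0.23,-0.52,0.155,0.49,-0.13,1]],
])

```text
clock: 11.65
tcp_pos: [0.5898, -0.0516, 0.3312]
tcp_rot: [0.749, -0.594, 0.142, -0.256]
contact_force: [-0.5, -0.2, -3.4]
width: 0.0125
```

Call:
carry_out([
  [[0.3,-0.23,-0.52,0.155,0.49,-0.13,1],[0.3,-0.23,-0.52,0.155,0.49,-0.13,1],[0.3,-0.23,-0.52,0.155,0.49,-0.13,1],[0.3,-0.23,-0.52,0.155,0.49,-0.13,1],[0.3,-0.23,-0.52,0.155,0.49,-0.13,1],[0.3,-0.23,-0.52,0.155,0.49,-0.13,1],[0.3,-0.23,-0.52,0.155,0.49,-0.13,1],[0.3,-0.23,-0.52,0.155,0.49,-0.13,1],[0.3,-0.23,-0.52,0.155,0.49,-0.13,1],[0.3,-0.23,-0.52,0.155,0.49,-0.13,1]],
])

```text
clock: 12.65
tcp_pos: [0.5118, -0.2224, 0.3423]
tcp_rot: [0.691, -0.401, 0.304, -0.519]
contact_force: [0.4, 0.2, -3.4]
width: 0.0125
```

Run:
```python
from h import *
st()
p=snapshot("wrist");cv2.imwrite("pics/w6.png",p["pixels"][:,:,::-1])
print(landmark_of(p,"mouth"),landmark_of(p,"bin"))
q=snapshot("scene");crop(q,"s6.png",190,370,80,280,3)
st()
```

```text
t 12.65 p [ 0.5118 -0.2224  0.3423] y [ 0.474  0.141 -0.869] z [0.836 0.239 0.494] q [-0.68  0.06  1.67  0.47  1.14 -1.1 ] F [ 0.4  0.2 -3.4] w 0.0125
[] []
t 12.85 p [ 0.5128 -0.2218  0.3435] y [ 0.474  0.141 -0.869] z [0.835 0.241 0.495] q [-0.68  0.06  1.67  0.47  1.14 -1.1 ] F [ 0.4 -0.5 -2.6] w 0.0126
```

View pics/w6.png

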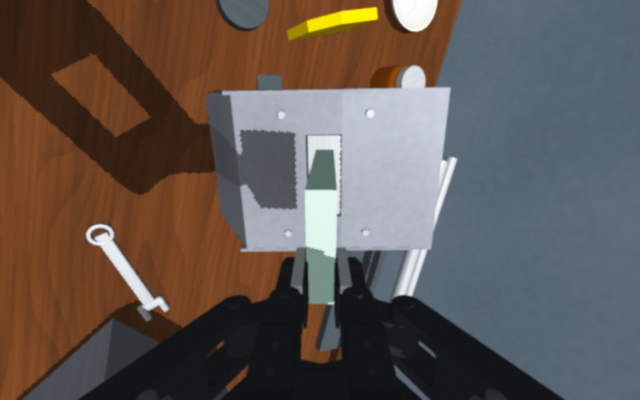

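View pics/s6.png

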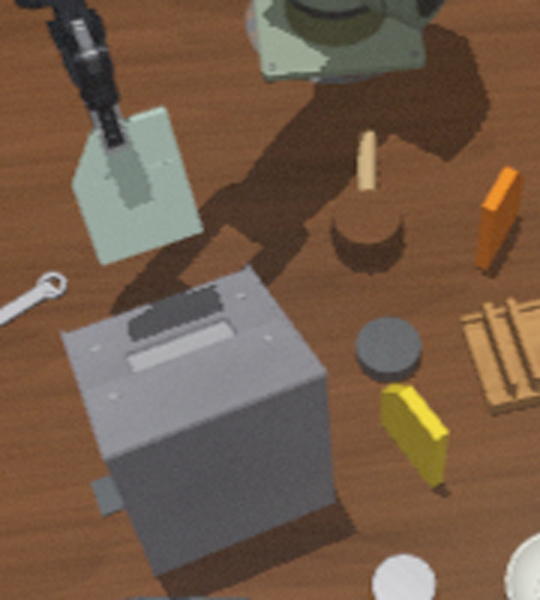

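Run:
```python
from h import *
p=snapshot("wrist");crop(p,"w6c.png",290,360,120,230,5.4);crop(p,"w6d.png",200,460,80,260,3)
```

```text
(no output)
```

View pics/w6c.png

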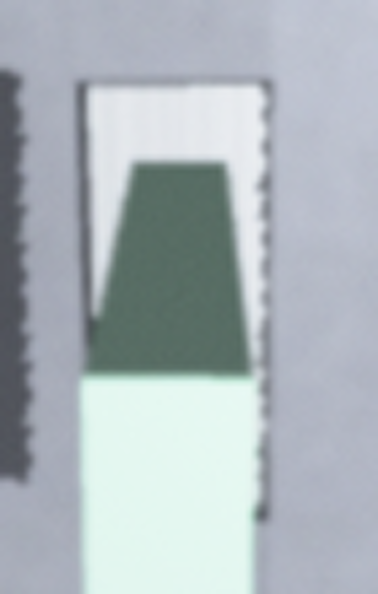

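View pics/w6d.png

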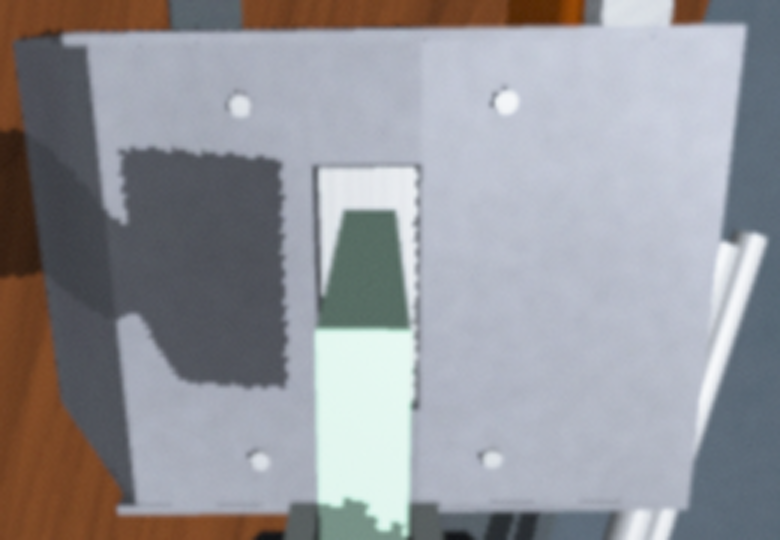

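```bash
cat > mfit.py <<'E'
from slab import *
s30,c30=.5,np.cos(np.pi/6)
def mouthR(psi): return R.from_euler("z",psi).as_matrix()@np.array([[c30,0,-s30],[0,1,0],[s30,0,c30]])
def mfit(p,X,px,fixyaw=None):
    def f(v):return (proj(p,np.array(X)@mouthR(v[2]).T+[v[0],v[1],.199])-px).ravel()
    r=least_squares(f,[.597,-.199,.285],loss="soft_l1");print(r.x.round(4),r.fun.round(1));return r.x
E
python3 - <<'E'
from mfit import *
p=snapshot("wrist")
c=lambda a:np.array(a,float)/5.4+[290,120]-.4
d=lambda a:np.array(a,float)/3+[200,80]-.33
m=np.array([[-20,48.5,0],[20,48.5,0],[20,-48.5,0]])/1e3
pm=np.array([c((78,83)),c((270,80)),c((268,520))])
mfit(p,m,pm)
# plate corners: bin x=+-100 -> mouth x=(100+15)/c30, (-85)/c30 ; 
pl=np.array([[115/c30,95,0],[115/c30,-95,0],[-85/c30,-95,0],[-85/c30,95,0]])/1e3
pp=np.array([d((745,27)),d((688,508)),d((133,505)),d((85,42))])
mfit(p,np.r_[m,pl],np.r_[pm,pp]);mfit(p,pl,pp)
E
```

```text
[ 0.5971 -0.2005  0.297 ] [-0.3 -0.   0.3  0.1 -0.  -0.1]
[ 0.597  -0.2006  0.2964] [-0.4  0.1  0.3  0.2 -0.1  0.1 -0.3 -0.4 -0.9  0.1  1.7  2.8  0.3 -2.5]
[ 0.5972 -0.2012  0.2993] [-0.5 -0.2 -0.7  0.2  2.   3.3  0.1 -1.7]
```

Run:
```python
from mfit import *
M,t=Rc();p=snapshot("wrist")
c=lambda a:np.array(a,float)/5.4+[290,120]-.4
px=np.array([c((133,163)),c((225,163)),c((80,377)),c((252,375)),[308.6,303],[334.6,303]])
v=fit(p,px,M,t)
A,o=place(v);W=M@A;ow=M@o+t
mR=mouthR(.296);mp=np.array([.597,-.2005,.199])
print("slab in mouth, axes:\n",(mR.T@W).round(3),"\nunderside",(mR.T@(ow-mp)).round(4),"top",(mR.T@(ow+W@[0,0,.11]-mp)).round(4))
# target: slab axes x=-ym, y=xm, z=zm ; underside at (-.010,0,.030)
Wt=mR@np.array([[0,1,0],[-1,0,0],[0,0,1.]])
for zz in (.03,.0):
    ot=mR@np.array([-.010,0,zz])+mp
    Mt=Wt@A.T;tt=ot-Mt@o
    print(zz,tt);row(R.from_matrix(Mt),tt,10)
```

```text
offs [0.0004 0.0697 0.003 ] rot [ 0.016 -0.009 -0.008] res [-0.4  0.1  0.2 -0.   0.1 -0.  -0.   0.2 -0.9 -0.1  0.8 -0.1  0.  -0.
 -0.   0.9]
slab in mouth, axes:
 [[-0.002  1.    -0.012]
 [-1.    -0.001  0.012]
 [ 0.012  0.012  1.   ]] 
underside [0.0012 0.0036 0.099 ] top [-1.00e-04  4.80e-03  2.09e-01]
0.03 [ 0.53954835 -0.21820914  0.27941016]
N 10 shift [ 0.015  0.231 -0.033] turn [-0.009 -0.001  0.008]
0.0 [ 0.55389601 -0.21383369  0.2534294 ]
N 10 shift [ 0.016  0.331 -0.032] turn [-0.009 -0.001  0.008]
```

Call:
carry_out([
  [[0.02,0.26,-0.04,-0.015,0,0.015,1],[0.02,0.26,-0.04,-0.015,0,0.015,1],[0.02,0.26,-0.04,-0.015,0,0.015,1],[0.02,0.26,-0.04,-0.015,0,0.015,1],[0.02,0.26,-0.04,-0.015,0,0.01,1],[0.02,0.26,-0.04,-0.015,0,0.01,1],[0.015,0.26,-0.04,0,0,0,1],[0.015,0.26,-0.04,0,0,0,1],[0,0.2,0,0,0,0,1],[0,0,0,0,0,0,1]],
])

```text
clock: 14.0
tcp_pos: [0.539, -0.2182, 0.2797]
tcp_rot: [0.693, -0.403, 0.308, -0.513]
contact_force: [-0.8, -0.3, -3.3]
width: 0.0127
```

Run:
```python
from h import *
st()
p=snapshot("wrist");crop(p,"w7c.png",260,400,85,220,4.4);crop(snapshot("scene"),"s7.png",200,300,130,230,6)
st()
```

```text
t 14.0 p [ 0.539  -0.2182  0.2797] y [ 0.462  0.149 -0.874] z [0.84  0.244 0.486] q [-0.64  0.13  1.75  0.49  1.01 -1.13] F [-0.8 -0.3 -3.3] w 0.0127
t 14.1 p [ 0.5393 -0.2186  0.2809] y [ 0.464  0.148 -0.874] z [0.839 0.244 0.487] q [-0.64  0.13  1.74  0.49  1.01 -1.13] F [ 0.  -0.1 -2.5] w 0.0126
```

View pics/w7c.png

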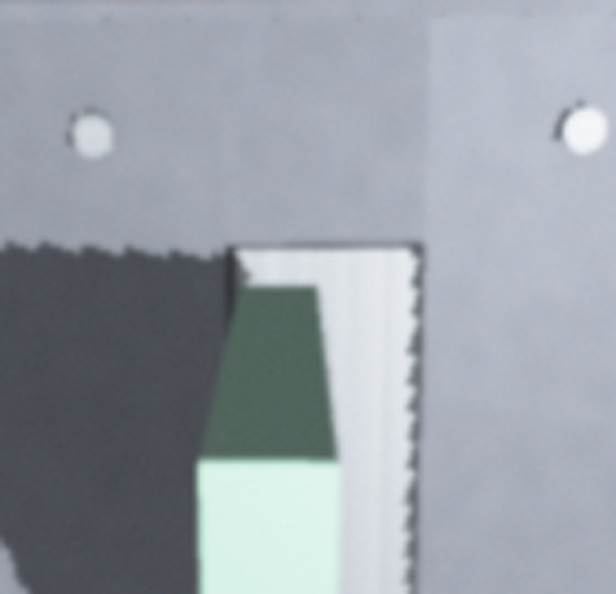

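View pics/s7.png

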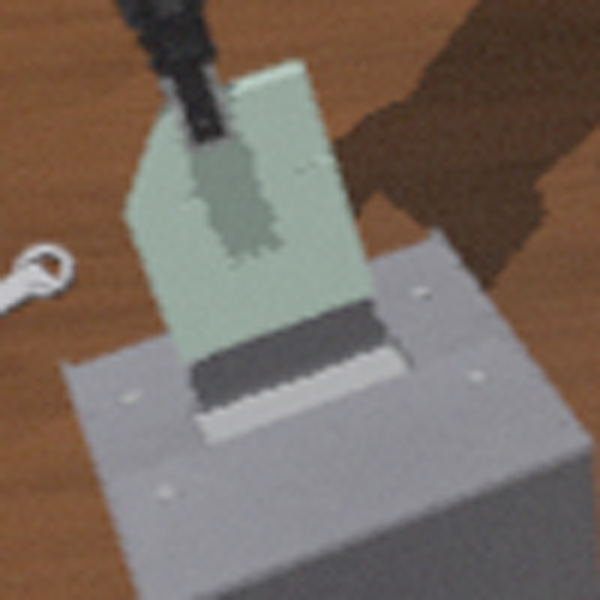

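Run:
```python
from mfit import *
M,t=Rc();p=snapshot("wrist")
c=lambda a:np.array(a,float)/4.4+[260,85]-.4
m=np.array([[-20,48.5,0],[20,48.5,0]])/1e3
mv=mfit(p,m,np.array([c((228,245)),c((422,243))]))
px=np.array([c((240,287)),c((317,286)),c((198,462)),c((339,460)),[308.6,303],[334.6,303]])
v=fit(p,px,M,t)
A,o=place(v);W=M@A;ow=M@o+t
for mv in (mv,[.597,-.2005,.296]):
    mR=mouthR(mv[2]);mp=np.array([mv[0],mv[1],.199])
    print("axes:\n",(mR.T@W).round(3),"\nunderside",(mR.T@(ow-mp)).round(4))
```

```text
[ 0.5971 -0.2008  0.2961] [-0.5  0.   0.5  0. ]
offs [0.0003 0.0697 0.003 ] rot [ 0.016 -0.008 -0.007] res [-0.2 -0.1 -0.   0.1  0.2 -0.1 -0.1  0.2 -0.8 -0.1  0.8 -0.   0.  -0.
 -0.   0.9]
axes:
 [[-0.004  1.    -0.001]
 [-1.    -0.004  0.   ]
 [ 0.     0.001  1.   ]] 
underside [-0.0095  0.      0.0314]
axes:
 [[-0.004  1.    -0.001]
 [-1.    -0.004  0.   ]
 [ 0.     0.001  1.   ]] 
underside [-0.0095 -0.0003  0.0315]
```

Call:
carry_out([
  [[0,0.15,0,0,0,0,1],[0,0.15,0,0,0,0,1],[0,0.15,0,0,0,0,1],[0,0.15,0.01,0,0,0,1],[0,0.15,0,0,0,0,1],[0.01,0.13,0.01,0,0,0,1],[0,0.1,0,0,0,0,1],[0,0.1,0,0,0,0,1],[0,0.05,0,0,0,0,1],[0,0,0,0,0,0,1]],
])

```text
clock: 15.15
tcp_pos: [0.5555, -0.2136, 0.2512]
tcp_rot: [0.693, -0.403, 0.307, -0.513]
contact_force: [-0.5, -0.7, -3.3]
width: 0.0124
```

Run:
```python
from mfit import *
st()
p=snapshot("wrist");crop(p,"w8c.png",260,400,60,200,4.2);crop(snapshot("scene"),"s8.png",200,300,130,230,6)
v=np.array([.0003,.0697,.003,.016,-.008,-.007]);np.save("v.npy",v)
def rep():
    M,t=Rc();A,o=place(v);mR=mouthR(.296);print("underside in mouth",(mR.T@(M@o+t-[.597,-.2006,.199])).round(4),"F mouth frame",(mR.T@state()["contact_force"]).round(1))
rep()
```

```text
t 15.15 p [ 0.5555 -0.2136  0.2512] y [ 0.463  0.149 -0.874] z [0.839 0.244 0.486] q [-0.61  0.17  1.78  0.5   0.94 -1.14] F [-0.5 -0.7 -3.3] w 0.0124
underside in mouth [-0.0094 -0.0003 -0.0024] F mouth frame [-1.6  0.1 -3.3]
```

View pics/w8c.png

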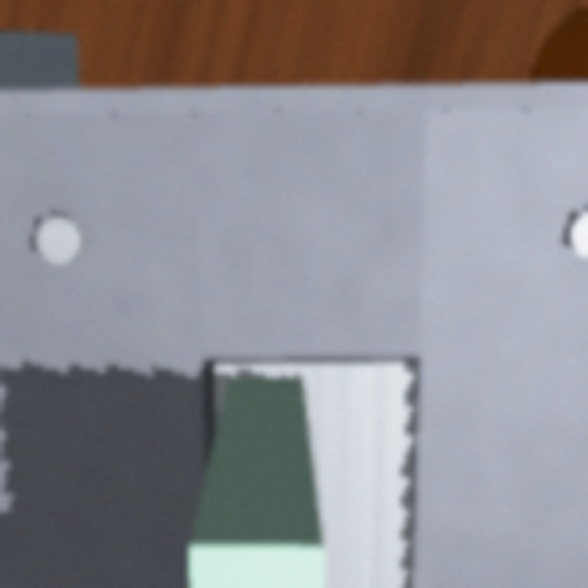

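View pics/s8.png

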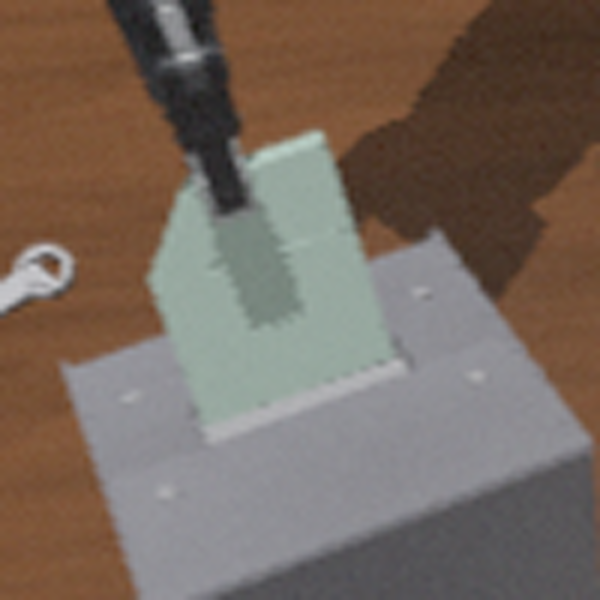

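Call:
carry_out([
  [[0,0.08,0,0,0,0,1],[0,0.08,0,0,0,0,1],[0,0.08,0,0,0,0,1],[0,0.08,0,0,0,0,1],[0,0.08,0.01,0,0,0,1],[0,0.08,0,0,0,0,1],[0.01,0.08,0,0,0,0,1],[0,0.08,0,0,0,0,1],[0,0.06,0,0,0,0,1],[0,0,0,0,0,0,1]],
])

```text
clock: 16.25
tcp_pos: [0.565, -0.2107, 0.2322]
tcp_rot: [0.693, -0.404, 0.308, -0.513]
contact_force: [-4.4, -2.4, 1.8]
width: 0.0126
```

```bash
cat > rep.py <<'E'
from mfit import *
st()
v=np.load("v.npy")
M,t=Rc();A,o=place(v);mR=mouthR(.296);print("underside in mouth",(mR.T@(M@o+t-[.597,-.2006,.199])).round(4),"F mouth",(mR.T@state()["contact_force"]).round(1),"tcp in mouth",(mR.T@(t-[.597,-.2006,.199])).round(4))
E
python3 rep.py
```

```text
t 16.25 p [ 0.565  -0.2107  0.2322] y [ 0.462  0.149 -0.874] z [0.84  0.244 0.485] q [-0.59  0.19  1.79  0.51  0.89 -1.15] F [-4.4 -2.4  1.8] w 0.0126
underside in mouth [-0.0107 -0.0002 -0.0242] F mouth [-3.4 -1.   4. ] tcp in mouth [-0.0125 -0.0004  0.0455]
```

Call:
carry_out([
  [[0,0.08,0.01,0,0,0,1],[0,0.08,0.01,0,0,0,1],[0,0.08,0,0,0,0,1],[0,0.08,0,0,0,0,1],[0,0.08,0.01,0,0,0,1],[0,0.08,0,0,0,0,1],[0.01,0.08,0,0,0,0,1],[0,0.08,0,0,0,0,1],[0,0.06,0,0,0,0,1],[0,0,0,0,0,0,1]],
])

```text
clock: 17.25
tcp_pos: [0.5742, -0.2069, 0.2125]
tcp_rot: [0.693, -0.405, 0.309, -0.511]
contact_force: [-3.3, -1.4, -7.3]
width: 0.0127
```

```bash
python3 rep.py
python3 - <<'E'
from h import *
p=snapshot("wrist");cv2.imwrite("pics/w9.png",p["pixels"][:,:,::-1]);crop(snapshot("scene"),"s9.png",200,300,130,230,6)
E
```

```text
t 17.25 p [ 0.5742 -0.2069  0.2125] y [ 0.458  0.151 -0.876] z [0.841 0.245 0.482] q [-0.58  0.22  1.81  0.52  0.85 -1.16] F [-3.3 -1.4 -7.3] w 0.0127
underside in mouth [-0.0122  0.001  -0.0463] F mouth [-6.8 -0.3 -4.5] tcp in mouth [-0.0137  0.0006  0.0235]
```

View pics/w9.png

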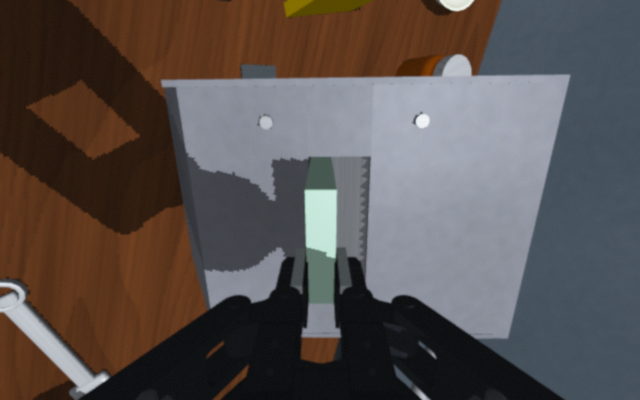

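View pics/s9.png

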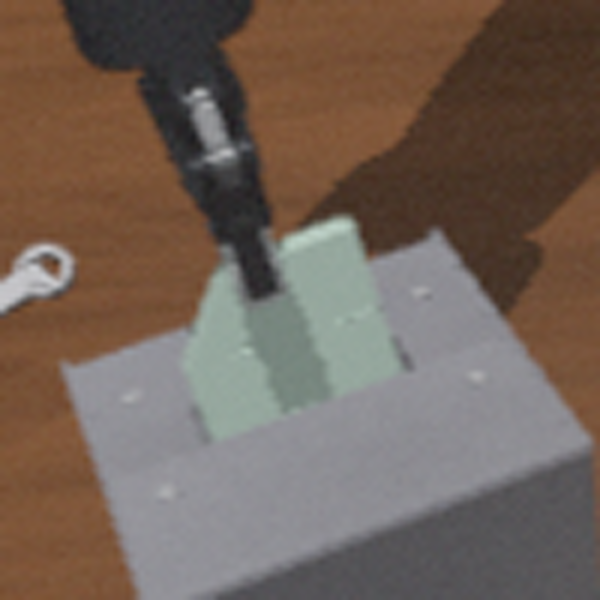

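Call:
carry_out([
  [[0,0.08,0.01,0,0,0,1],[0,0.08,0.01,0,0,0,1],[0.01,0.08,0.01,0,0,0,1],[0,0.08,0.01,0,0,0,1],[0.01,0.08,0.01,0,0,0,1],[0,0.08,0.01,0,0,0,1],[0.01,0.06,0,0,0,0,1],[0,0.04,0,0,0,0,1],[0,0,0,0,0,0,1],[0,0,0,0,0,0,1]],
])

```text
clock: 18.35
tcp_pos: [0.5852, -0.2053, 0.2002]
tcp_rot: [0.693, -0.404, 0.308, -0.512]
contact_force: [-5.2, -0.9, -4.4]
width: 0.0127
```

```bash
python3 rep.py
python3 - <<'E'
from h import *
p=snapshot("wrist");cv2.imwrite("pics/w10.png",p["pixels"][:,:,::-1]);crop(snapshot("scene"),"s10.png",200,300,130,230,6)
E
```

```text
t 18.35 p [ 0.5852 -0.2053  0.2002] y [ 0.462  0.149 -0.874] z [0.84  0.244 0.485] q [-0.56  0.24  1.81  0.53  0.82 -1.17] F [-5.2 -0.9 -4.4] w 0.0127
underside in mouth [-0.0086 -0.0009 -0.0624] F mouth [-6.7  0.6 -1.2] tcp in mouth [-0.0104 -0.0011  0.0074]
```

View pics/w10.png

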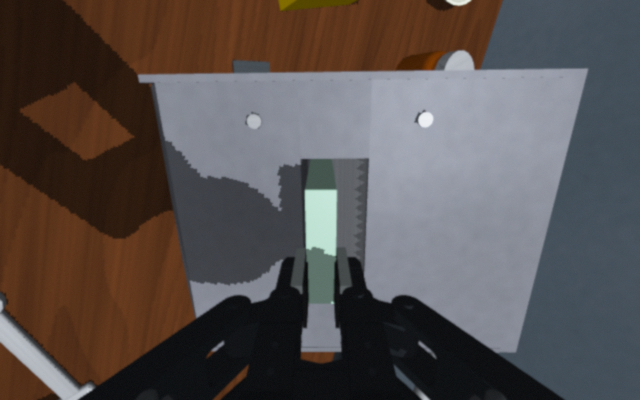

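View pics/s10.png

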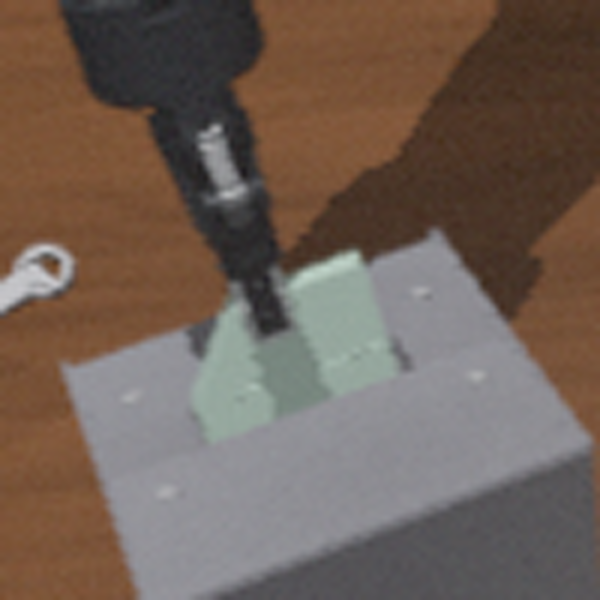

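Call:
carry_out([
  [[0,0.05,0,0,0,0,1],[0,0.05,0,0,0,0,1],[0,0.05,0,0,0,0,1],[0,0.05,0,0,0,0,1],[0,0.05,0,0,0,0,1],[0,0.04,0,0,0,0,1],[0,0,0,0,0,0,1],[0,0,0,0,0,0,1],[0,0,0,0,0,0,1],[0,0,0,0,0,0,1]],
])

```text
clock: 19.45
tcp_pos: [0.5893, -0.2042, 0.1927]
tcp_rot: [0.693, -0.404, 0.307, -0.513]
contact_force: [-4.8, -1.6, -4.7]
width: 0.0127
```

```bash
python3 rep.py
python3 - <<'E'
from h import *
crop(snapshot("scene"),"s11.png",200,300,130,230,6)
E
```

```text
t 19.45 p [ 0.5893 -0.2042  0.1927] y [ 0.462  0.149 -0.874] z [0.84  0.244 0.485] q [-0.56  0.25  1.82  0.54  0.8  -1.17] F [-4.8 -1.6 -4.7] w 0.0127
underside in mouth [-0.0087 -0.001  -0.071 ] F mouth [-6.7 -0.1 -1.5] tcp in mouth [-0.0105 -0.0011 -0.0013]
```

View pics/s11.png

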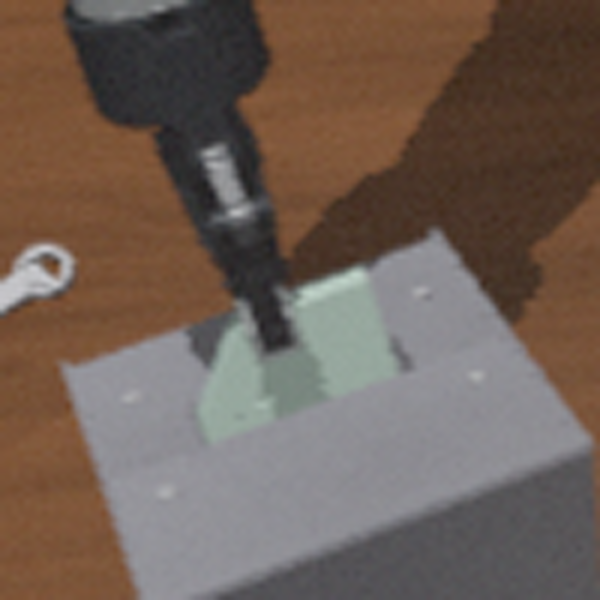

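Call:
carry_out([
  [[0,0,0,0,0,0,0.75],[0,0,0,0,0,0,0.6],[0,0,0,0,0,0,0.5],[0,0,0,0,0,0,0.5],[0,-0.4,0,0,0,0,0.5],[0,-0.8,0,0,0,0,0.5],[0,-0.8,0,0,0,0,0.5],[0,-0.6,0,0,0,0,0.5],[0,0,0,0,0,0,1],[0,0,0,0,0,0,1]],
])

```text
clock: 20.5
tcp_pos: [0.5538, -0.2161, 0.2622]
tcp_rot: [0.693, -0.403, 0.306, -0.514]
contact_force: [0.2, 0.9, -0.4]
width: 0.0147
```

```bash
python3 rep.py
python3 - <<'E'
from h import *
crop(snapshot("scene"),"s12.png",200,300,130,230,6)
p=snapshot("wrist");cv2.imwrite("pics/w12.png",p["pixels"][:,:,::-1])
E
```

```text
t 20.5 p [ 0.5538 -0.2161  0.2622] y [ 0.465  0.147 -0.873] z [0.838 0.244 0.487] q [-0.62  0.16  1.76  0.49  0.96 -1.14] F [ 0.2  0.9 -0.4] w 0.0147
underside in mouth [-0.0061 -0.0021  0.0079] F mouth [ 0.2  0.8 -0.6] tcp in mouth [-0.0081 -0.0022  0.0776]
```

View pics/s12.png

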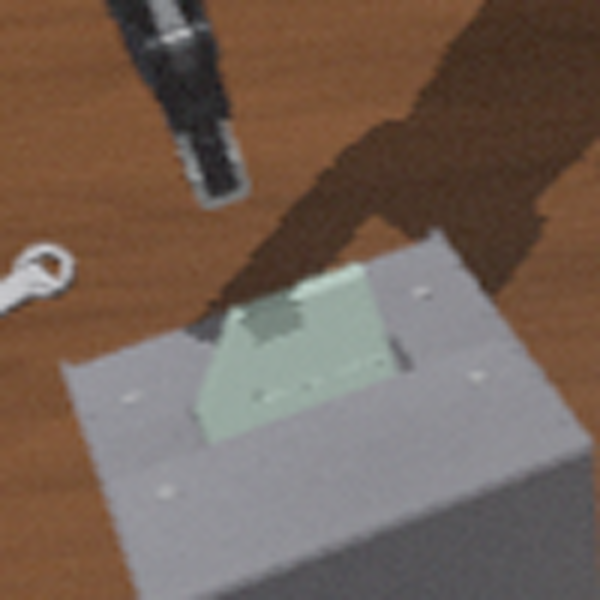

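View pics/w12.png

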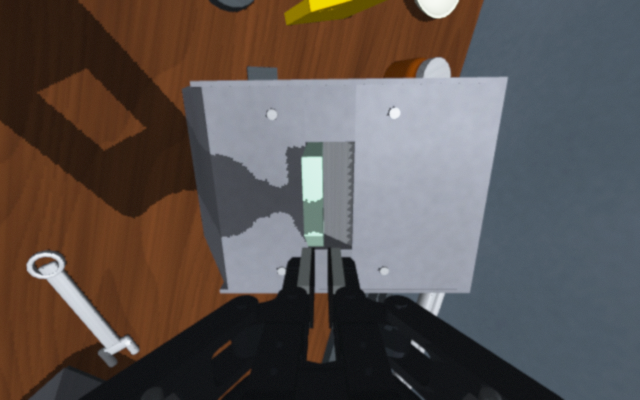

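Run:
```python
from mfit import *
p=snapshot("wrist");crop(p,"w12c.png",290,365,130,260,4.5)
mR=mouthR(.296);mp=np.array([.597,-.2006,.199])
K,r,t=cam(p);C_=cv2.Rodrigues(r)[0];c=-C_.T@t
for z in(.036,.040):
  for u in((303,157),(323,157),(305,246),(323,246)):
    d=mR.T@(C_.T@np.linalg.inv(K)@[u[0],u[1],1]);cc=mR.T@(c-mp);print(z,u,(cc+d*(z-cc[2])/d[2]).round(4))
T=R.from_matrix(np.c_[-mR[:,1],-mR[:,2],mR[:,0]])
for z in(.055,):row(T,mp+mR@[-.0045,.003,z],10)
```

```text
0.036 (303, 157) [-0.0204  0.0433  0.036 ]
0.036 (323, 157) [-0.0064  0.0432  0.036 ]
0.036 (305, 246) [-0.021  -0.0261  0.036 ]
0.036 (323, 246) [-0.007  -0.0261  0.036 ]
0.04 (303, 157) [-0.02   0.044  0.04 ]
0.04 (323, 157) [-0.0063  0.0439  0.04  ]
0.04 (305, 246) [-0.0207 -0.024   0.04  ]
0.04 (323, 246) [-0.007  -0.0241  0.04  ]
N 10 shift [-0.015  0.07   0.015] turn [ 0.012 -0.009 -0.006]
```

View pics/w12c.png

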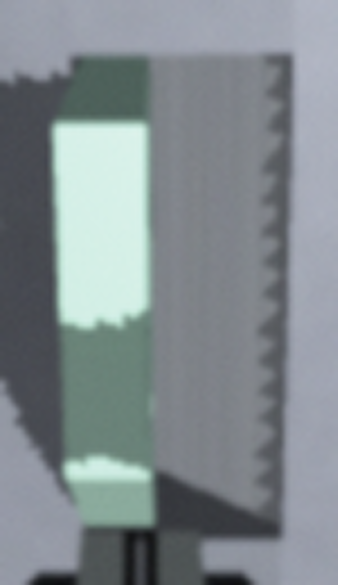

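Call:
carry_out([
  [[-0.015,0.07,0.015,0.012,-0.009,-0.006,1],[-0.015,0.07,0.015,0.012,-0.009,-0.006,1],[-0.015,0.07,0.015,0.012,-0.009,-0.006,1],[-0.015,0.07,0.015,0.012,-0.009,-0.006,1],[-0.015,0.07,0.015,0.012,-0.009,-0.006,1],[-0.015,0.07,0.015,0.012,-0.009,-0.006,1],[-0.015,0.07,0.015,0.012,-0.009,-0.006,1],[-0.015,0.07,0.015,0.012,-0.009,-0.006,1],[-0.03,0.14,0.03,0.024,-0.018,-0.012,1],[0,0,0,0,0,0,1]],
])

```text
clock: 21.65
tcp_pos: [0.566, -0.2069, 0.2449]
tcp_rot: [0.696, -0.402, 0.297, -0.516]
contact_force: [-0.1, -0.3, -0.4]
width: 0.0003
```

```bash
python3 rep.py
python3 - <<'E'
from mfit import *
p=snapshot("wrist");cv2.imwrite("pics/w13.png",p["pixels"][:,:,::-1]);crop(p,"w13c.png",280,370,120,270,4)
crop(snapshot("scene"),"s13.png",200,300,130,230,6)
mR=mouthR(.296);mp=np.array([.597,-.2006,.199]);M,t=Rc();print((mR.T@M).round(3))
E
```

```text
t 21.65 p [ 0.566  -0.2069  0.2449] y [ 0.479  0.145 -0.866] z [0.828 0.253 0.501] q [-0.59  0.17  1.79  0.52  0.9  -1.16] F [-0.1 -0.3 -0.4] w 0.0003
underside in mouth [-0.0013  0.0026 -0.0142] F mouth [-0.3 -0.2 -0.3] tcp in mouth [-0.0043  0.003   0.0554]
[[ 0.001  0.001  1.   ]
 [-1.    -0.001  0.001]
 [ 0.001 -1.     0.001]]
```

View pics/w13c.png

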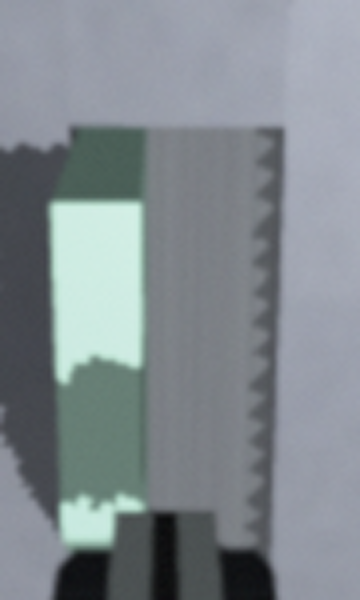

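View pics/s13.png

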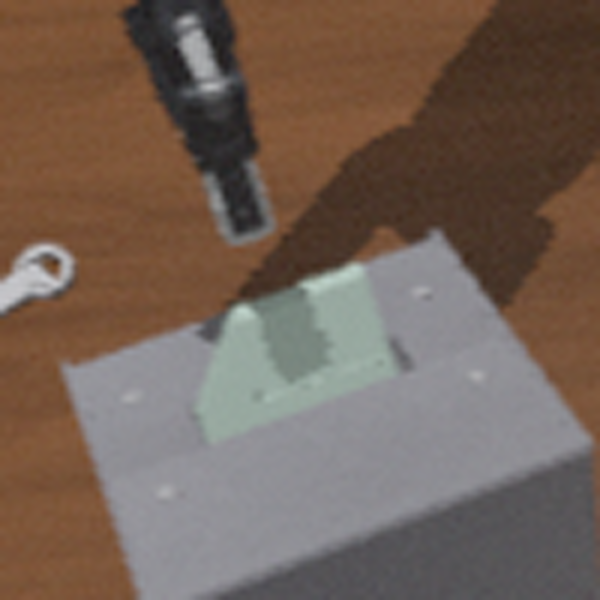

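Call:
carry_out([
  [[0,0.1,0,0,0,0,1],[0,0.1,0,0,0,0,1],[0,0.1,0,0,0,0,1],[0,0.1,0,0,0,0,1],[0,0.1,0,0,0,0,1],[0,0.1,0,0,0,0,1],[0,0.1,0,0,0,0,1],[0,0.1,0,0,0,0,1],[0,0.1,0,0,0,0,1],[0,0.1,0,0,0,0,1]],
])

```text
clock: 22.75
tcp_pos: [0.5807, -0.203, 0.2194]
tcp_rot: [0.696, -0.402, 0.296, -0.516]
contact_force: [0.5, 0.7, 0.7]
width: -0.0002
```

```bash
python3 rep.py
python3 - <<'E'
from mfit import *
p=snapshot("wrist");crop(p,"w14c.png",280,370,120,270,4)
crop(snapshot("scene"),"s14.png",200,300,130,230,6)
E
```

```text
t 22.75 p [ 0.5807 -0.203   0.2194] y [ 0.48   0.144 -0.865] z [0.827 0.253 0.501] q [-0.57  0.21  1.81  0.54  0.83 -1.17] F [0.5 0.7 0.7] w -0.0002
underside in mouth [-0.0009  0.0021 -0.0439] F mouth [0.9 0.5 0.2] tcp in mouth [-0.004   0.0025  0.0258]
```

View pics/w14c.png

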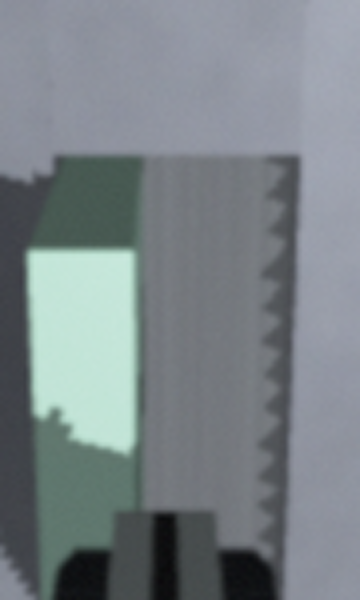

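View pics/s14.png

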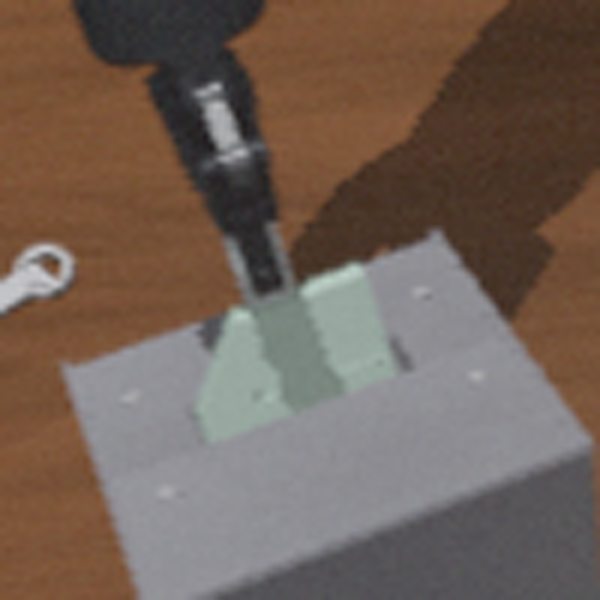

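Call:
carry_out([
  [[0,0.05,0,0,0,0,1],[0,0.05,0,0,0,0,1],[0,0.05,0,0,0,0,1],[0,0.05,0,0,0,0,1],[0,0.05,0,0,0,0,1],[0,0.05,0,0,0,0,1],[0,0,0,0,0,0,1],[0,0,0,0,0,0,1],[0,0,0,0,0,0,1],[0,0,0,0,0,0,1]],
])

```text
clock: 23.85
tcp_pos: [0.5849, -0.2017, 0.2118]
tcp_rot: [0.696, -0.402, 0.296, -0.516]
contact_force: [0.7, 0.3, -0.5]
width: -0.0001
```

```bash
python3 rep.py
python3 - <<'E'
from mfit import *
p=snapshot("wrist");crop(p,"w15c.png",280,370,120,270,4)
crop(snapshot("scene"),"s15.png",200,300,130,230,6)
E
```

```text
t 23.85 p [ 0.5849 -0.2017  0.2118] y [ 0.48   0.144 -0.865] z [0.827 0.253 0.501] q [-0.56  0.22  1.82  0.54  0.82 -1.18] F [ 0.7  0.3 -0.5] w -0.0001
underside in mouth [-0.0008  0.002  -0.0526] F mouth [ 0.4  0.1 -0.8] tcp in mouth [-0.0039  0.0025  0.0171]
```

View pics/w15c.png

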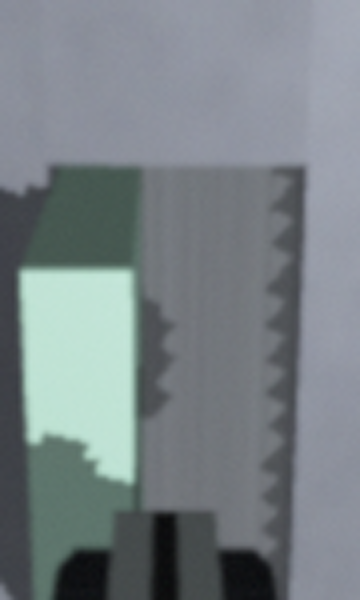

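View pics/s15.png

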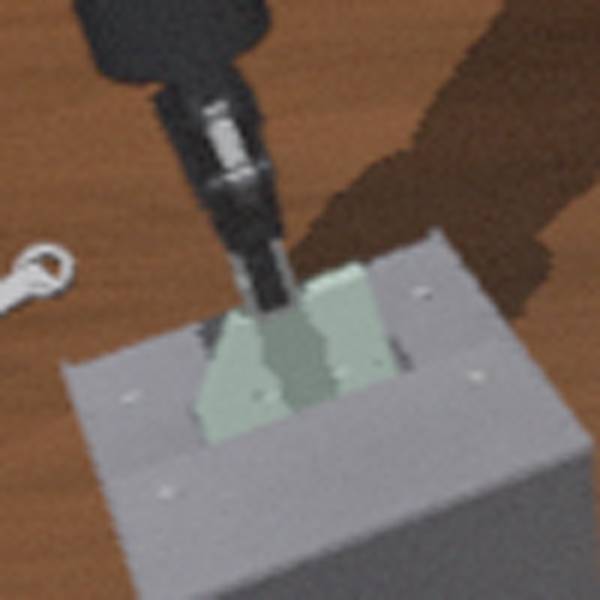

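Call:
carry_out([
  [[0,0.05,-0.02,0,0,0,1],[0,0.05,0,0,0,0,1],[0,0.05,0,0,0,0,1],[0,0.05,0,0,0,0,1],[0,0.05,0,0,0,0,1],[0,0.05,0,0,0,0,1],[0,0.05,0,0,0,0,1],[0,0.05,0,0,0,0,1],[0,0,0,0,0,0,1],[0,0,0,0,0,0,1]],
])

```text
clock: 24.95
tcp_pos: [0.5903, -0.2002, 0.201]
tcp_rot: [0.696, -0.402, 0.296, -0.516]
contact_force: [0.5, 0.1, 3.9]
width: -0.0001
```

```bash
python3 rep.py
python3 - <<'E'
from mfit import *
p=snapshot("wrist");crop(p,"w16c.png",280,370,120,270,4)
crop(snapshot("scene"),"s16.png",200,300,130,230,6)
E
```

```text
t 24.95 p [ 0.5903 -0.2002  0.201 ] y [ 0.48   0.144 -0.865] z [0.827 0.253 0.501] q [-0.55  0.24  1.83  0.55  0.79 -1.19] F [0.5 0.1 3.9] w -0.0001
underside in mouth [-0.0014  0.0019 -0.0648] F mouth [ 2.4 -0.1  3.2] tcp in mouth [-0.0045  0.0023  0.0049]
```

View pics/w16c.png

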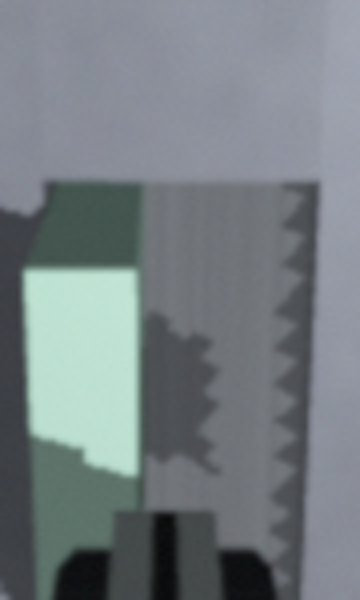

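View pics/s16.png

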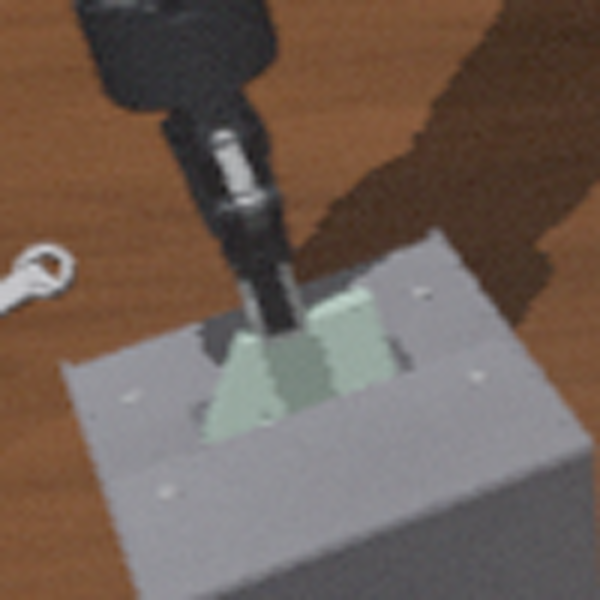

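Call:
carry_out([
  [[0,0.09,0,0,0,0,1],[0,0.09,0,0,0,0,1],[0,0.09,0,0,0,0,1],[0,0.09,0,0,0,0,1],[0,0.09,0,0,0,0,1],[0,0.09,0,0,0,0,1],[0,0.09,0,0,0,0,1],[0,0.09,0,0,0,0,1],[0,0.09,0,0,0,0,1],[0,0.09,0,0,0,0,1]],
])

```text
clock: 26.05
tcp_pos: [0.6031, -0.1962, 0.1775]
tcp_rot: [0.696, -0.402, 0.297, -0.516]
contact_force: [-0.0, -0.5, 5.6]
width: 0.0001
```

```bash
python3 rep.py
python3 - <<'E'
from mfit import *
p=snapshot("wrist");crop(p,"w17c.png",260,390,110,280,3.5)
crop(snapshot("scene"),"s17.png",200,300,130,230,6)
E
```

```text
t 26.05 p [ 0.6031 -0.1962  0.1775] y [ 0.48   0.144 -0.865] z [0.827 0.253 0.501] q [-0.53  0.27  1.84  0.58  0.74 -1.21] F [-0.  -0.5  5.6] w 0.0001
underside in mouth [-0.0015  0.0019 -0.0919] F mouth [ 2.6 -0.5  4.9] tcp in mouth [-0.0046  0.0024 -0.0222]
```

View pics/w17c.png

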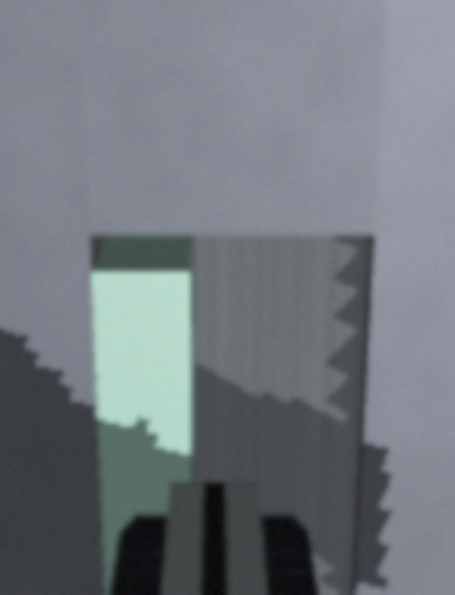

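View pics/s17.png

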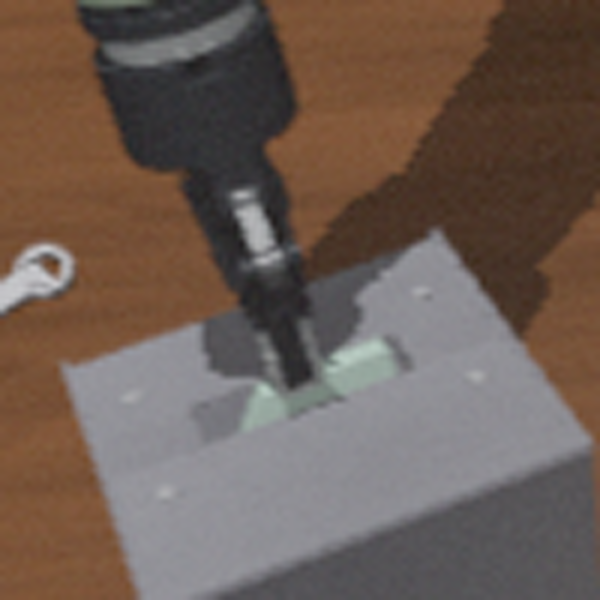

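Call:
carry_out([
  [[0,0.09,0.01,0,0,0,1],[0,0.09,0,0,0,0,1],[0,0.09,0,0,0,0,1],[0,0.09,0,0,0,0,1],[0,0.09,0,0,0,0,1],[0,0.09,0,0,0,0,1],[0,0.09,0,0,0,0,1],[0,0.09,0,0,0,0,1],[0,0.05,0,0,0,0,1],[0,0,0,0,0,0,1]],
])

```text
clock: 27.15
tcp_pos: [0.6142, -0.1929, 0.1582]
tcp_rot: [0.696, -0.402, 0.296, -0.516]
contact_force: [-7.0, -1.4, 6.1]
width: 0.0001
```

```bash
python3 rep.py
python3 - <<'E'
from mfit import *
p=snapshot("wrist");cv2.imwrite("pics/w18.png",p["pixels"][:,:,::-1])
crop(snapshot("scene"),"s18.png",200,300,130,230,6)
E
```

```text
t 27.15 p [ 0.6142 -0.1929  0.1582] y [ 0.48   0.144 -0.865] z [0.827 0.254 0.501] q [-0.52  0.3   1.85  0.6   0.7  -1.22] F [-7.  -1.4  6.1] w 0.0001
underside in mouth [-0.0011  0.0019 -0.1144] F mouth [-3.1  0.7  8.8] tcp in mouth [-0.0042  0.0024 -0.0447]
```

View pics/w18.png

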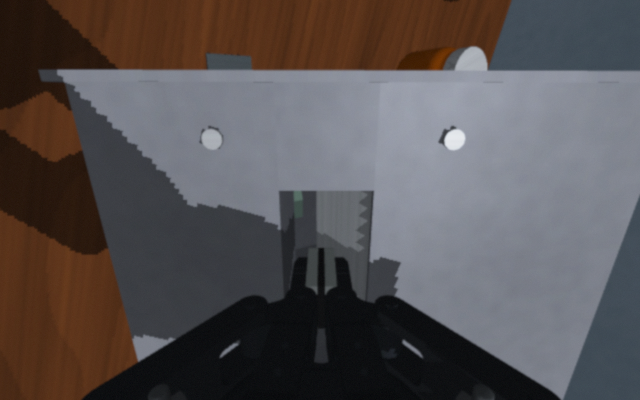

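View pics/s18.png

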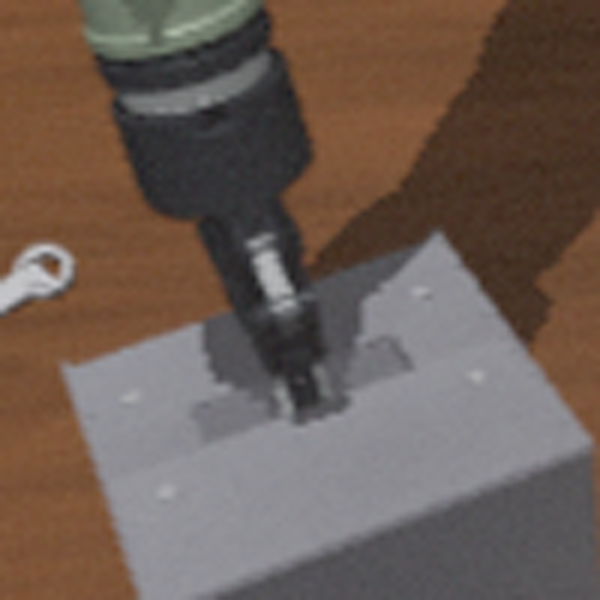

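Call:
carry_out([
  [[0,0.06,0,0,0,0,1],[0,0.06,0,0,0,0,1],[0,0.06,0,0,0,0,1],[0,0.06,0,0,0,0,1],[0,0.06,0,0,0,0,1],[0,0.06,0,0,0,0,1],[0,0.06,0,0,0,0,1],[0,0.04,0,0,0,0,1],[0,0,0,0,0,0,1],[0,0,0,0,0,0,1]],
])

```text
clock: 28.25
tcp_pos: [0.62, -0.191, 0.1456]
tcp_rot: [0.696, -0.403, 0.297, -0.516]
contact_force: [-8.3, -2.9, 4.4]
width: 0.0002
```

```bash
python3 rep.py
python3 - <<'E'
from mfit import *
p=snapshot("wrist");crop(p,"w19.png",250,400,170,320,4)
crop(snapshot("scene"),"s19.png",200,300,130,230,6)
E
```

```text
t 28.25 p [ 0.62   -0.191   0.1456] y [ 0.478  0.144 -0.866] z [0.828 0.254 0.5  ] q [-0.51  0.32  1.86  0.61  0.67 -1.24] F [-8.3 -2.9  4.4] w 0.0002
underside in mouth [-0.0023  0.0021 -0.1284] F mouth [-5.4 -0.3  8.2] tcp in mouth [-0.0053  0.0025 -0.0587]
```

View pics/w19.png

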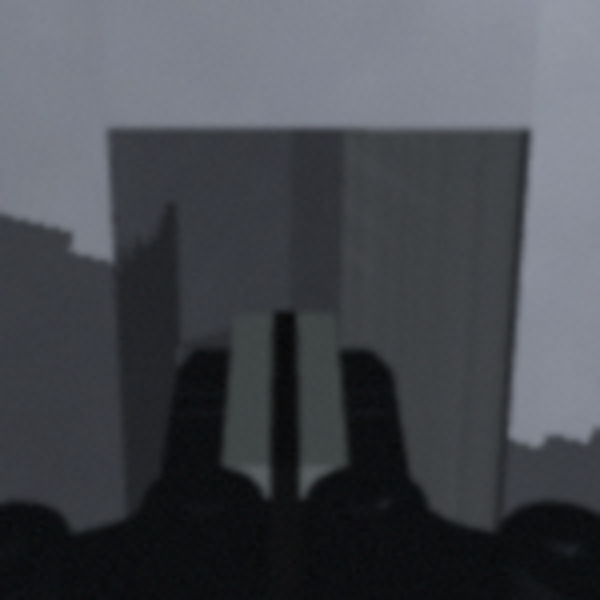

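View pics/s19.png

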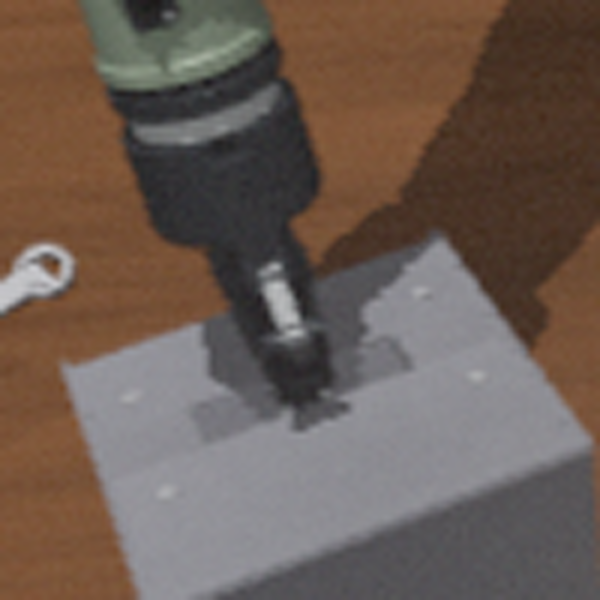

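Call:
carry_out([
  [[0,-0.2,0,0,0,0,1],[0,-0.3,0,0,0,0,1],[0,-0.4,0,0,0,0,1],[0,-0.5,0,0,0,0,1],[0,-0.6,0,0,0,0,1],[0,-0.7,0,0,0,0,1],[0,-0.8,0,0,0,0,1],[0,-0.8,0,0,0,0,1],[0,-0.8,0,0,0,0,1],[0,-0.4,0,0,0,0,1]],
])

```text
clock: 29.35
tcp_pos: [0.5422, -0.2151, 0.2911]
tcp_rot: [0.696, -0.401, 0.295, -0.517]
contact_force: [-0.3, 0.6, -0.2]
width: 0.0001
```

```bash
python3 rep.py
python3 - <<'E'
from mfit import *
p=snapshot("wrist");cv2.imwrite("pics/w20.png",p["pixels"][:,:,::-1])
q=snapshot("scene");cv2.imwrite("pics/s20.png",q["pixels"][:,:,::-1])
for l in("good_a","flap_edge","scrap"):print(l,[(d["xyz"].round(3) if hasattr(d["xyz"],"round") else d["xyz"],round(d["confidence"],2)) for d in landmark_of(q,l)])
E
```

```text
t 29.35 p [ 0.5422 -0.2151  0.2911] y [ 0.483  0.143 -0.864] z [0.826 0.254 0.503] q [-0.64  0.11  1.74  0.5   1.   -1.14] F [-0.3  0.6 -0.2] w 0.0001
underside in mouth [0.0003 0.0016 0.0384] F mouth [-0.2  0.7 -0.1] tcp in mouth [-0.003   0.0022  0.1081]
good_a [([0.5176, 0.2776, 0.0129], 0.74), ([0.5907, -0.2005, 0.2022], 0.59)]
flap_edge [([0.5788, -0.2064, 0.1851], 0.7)]
scrap [([0.3749, 0.1442, 0.0013], 0.84), ([0.6326, 0.007, -0.0002], 0.7)]
```

View pics/w20.png

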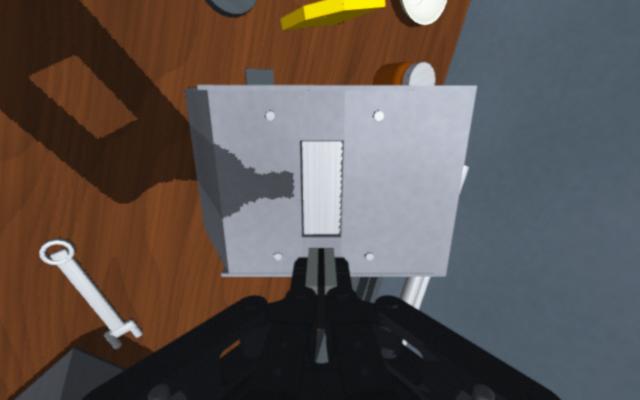

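View pics/s20.png

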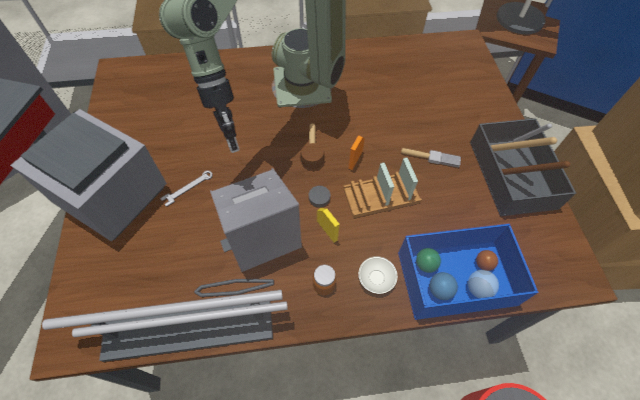

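The flap is shut: it shows as a bright plate at wrist pixels (301–343, 140–235), as at the start. The two whole slabs still stand at scene pixels (386, 183) and (407, 178), and nothing touches the gripper.

Run:
```python
from rig import finish_job
print(finish_job())
```

```text
the job is handed in; nothing more can be done
None
```

The broken slab is in the scrap bin and the flap has closed behind it. I handed the job in at about 29.5 s of the 54 s allowed; no verdict is reported.

**What I did:** I took the slab from the groove nearest the bin. I turned and tilted it 30° to line up with the mouth, then eased it in about 71 mm while still gripping it. Then I let go and pushed it past the flap with shut fingers until it dropped in.

**Last checks:**
- **Flap and slab:** in the last wrist picture the flap is shut and no glass shows in the mouth. I inferred that the slab lies inside, since the bin's interior can't be seen.
- **Whole slabs and other things:** in the last scene picture both whole slabs stand upright and the other things look to be where they were. I did not re-measure them after the job. The detector found only one of the two whole slabs in that picture, within a few mm of its starting place, so the other is confirmed by eye only.
- **Forces:** wrist readings between moves stayed below about 12 N while the glass was in the mouth. Forces during the moves are not reported.

**What went wrong or disagreed:**
- **First grasp missed:** it only brushed the top of the slab, which was left leaning in its groove. The second grasp, about 20 mm deeper, held.
- **Fingertip position:** the fingertips turned out to be roughly 25 mm short of the reported TCP, going by the pictures and where contact began. I allowed for that when pushing.

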